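# Polish a knob among balls and show it to the inspection camera

## Robot

A 7-joint arm with a two-finger parallel gripper is mounted at the origin on a cart in front of the work surface, level with it; the furniture and walls round the work are solid. World frame = base frame: x ahead of the robot, y to its left, z up, the work surface at z = 0. Lengths are in mm, angles in rad, forces in N, time in s.
With the tool pointing down it reaches from about 400 to 875 mm from the base axis. Payload 4.4 kg.
Tool frame: the origin (TCP) lies midway between the tips of the shut fingers; the grasp point (between the pads) lies 19 mm behind it; x points along the fingers, z is the direction in which the jaws open and shut, and the axes are right-handed (so a half turn about x gives the same grasp; the last joint's range is limited). The gripper opens to 85 mm and grips with 20 to 120 N. Pads are 22 mm wide; open, the fingers measure 114 mm over their backs; the gripper's body (76 mm by 85 mm) begins 54 mm behind the grasp point. The pads swing forward as they close: fully open they stand 13 mm farther back than shut.
Start: joints at [1.134, 0.628, 0.038, 1.517, -0.027, 0.996, -0.02], TCP at [235.563, -605.828, 231.313] pointing down, gripper open.
Joint ranges: [-3.06, 3.06], [-0.37, 2.12], [-1.25, 1.32], [0.18, 2.47], [-1.1, 4.24], [0.23, 1.98], [-2.94, 2.94]. Speed limits (rad/s): [2.57, 2.57, 3.14, 3.14, 3.14, 3.14, 3.14].

## Interface

Orientations are given as [roll, pitch, yaw] about the fixed x, y, z axes, in that order (R = Rz(yaw) Ry(pitch) Rx(roll)).
In Python, from cell import ctrl gives the robot as it stands. The module is installed in compiled form; this text tells all that it offers.
- The arm moves only by the tool servo_tool, never from a script. Its argument "rows" is a list of rows, each an object of numbers: "dx", "dy", "dz": the shift along the tool's x, y, z in units of 750 mm (1.0 is 750 mm); "wx", "wy", "wz": the turn, a rotation vector about the tool's x, y, z in units of 6 degrees (1.0 is 6 degrees); "fingers": the closure, from 0 (fully open) to 1 (shut). In form: [{"dx": .., "dy": .., "dz": .., "wx": .., "wy": .., "wz": .., "fingers": ..}, ...]. A call has 1 to 5 rows; each row shifts and turns the commanded pose from where the row before left it, along the tool's axes as they then stand; what a row does not reach is not made up. A row lasts 1/8 s, in which the tool goes at most 62.5 mm and 10.7 degrees, less where a joint would pass 70% of its speed; a pose out of reach is approached as far as the arm can. A call with a number of a shift or a turn outside -1 to 1 is refused whole. A call with a gripper value outside its range is refused whole. The fingers move at their own pace and stop on an object; the grip force is fixed at half the most. Time passes only in rows, so rows that do not move let the fingers close. It gives the time, the measured TCP pose, the force and the opening at its end, in the units of the state.
- ctrl.read_state(): the state, without advancing time (a new reading comes with each control period).
- ctrl.get_image(name): name is "side" or "top" or "wrist"; returns the picture (400x640x3 uint8, red, green, blue); there is no depth.
- ctrl.camera_info(name): a dict with "fovy" (degrees; the focal length in pixels is half the picture's height over the tangent of half this angle, whatever the lens; pixels are square), "cx", "cy" (the principal point, pixels), "R" (3x3) and "t" (3): a world point X has camera coordinates R X + t. Camera axes: x right, y down, z forward; pixel columns grow to the right and rows downward; lengths in mm; the calibration is good to about 2 mm. A picture is of the moment at which its call begins: read the wrist's pose just before it. camera_info takes no time and is no camera call; for the wrist camera it gives the pose at the moment of the call.
- ctrl.finish_job(): hands the job in, once; it reports no verdict.
Trained networks look in the newest picture that a camera, given by its name, has taken for a name from the list of things; names that differ only in an ending like _2 or _b are one class to them, and where a whole thing is asked for, a point or a joint stands for the part that bears it (a point fixed in the world has none). Each returns a list of dicts, best first, with "conf" (0 to 1); they miss things now and then, are a little off and sometimes report something else, mostly with a low value. They report only what shows in the picture. A call takes as long as a camera call. They do not tell look-alikes from the thing itself.
- ctrl.search_frame(label, camera): "extent" ([centre column, centre row, width, height] in pixels, round what is visible of it).
- ctrl.silhouettes(label, camera): "region" (400x640 bool, what is visible of it) and "extent" ([centre column, centre row, width, height] in pixels, round what is visible of it).
- ctrl.mark_of(label, camera): "point" ([column, row] in pixels: a listed point, or the origin of a listed thing).
The state is a dict: "clock": time; "qpos": joint angles; "qd": joint speeds; "tau": joint torques, N m; "eef_pos": TCP position; "tool_rot": TCP orientation; "force": force on the tool from outside, world axes, zero at the start; "torque": the same for the moment, N m; "width": finger opening in mm.
Only numpy, scipy, OpenCV 4.12 (cv2) and the standard library are available. Lean on these libraries where they do the work, as an engineer would, in place of code of your own. Each camera call takes 0.05 s, during which the arm holds its last target.

## Task

Take the arbor with the long square handle, the tallest of the three in the stand, straight up out of its hole, lower the brass knob at its foot into the steel pot and stir the polishing balls with it at least three full rounds, halfway out from the middle and low down among the balls, keeping all balls in the pot. Then present the knob to the inspection camera: its flat end face squarely in front of the lens, centred on it and 80 mm away, knob towards the lens and handle away from it, and finish while still holding it there in the air, quite still. Do not touch the camera, lift out the short arbors or disturb the things standing round.

Things in the scene. Friction and masses are not known exactly. Their poses are not given: they have to be found in the camera images.
- arbor: Long arbor. Steel spindle hanging upright in the stand. Upwards from its foot: brass knob 19 mm wide to 20 mm, shank 8 mm wide, boss 21 mm wide from 50 mm, flange 34 mm wide from 60 to 64 mm, dark square handle 16 x 16 mm from 64 to 130 mm. About 90 g. Origin at the centre of the flat foot, z up to the handle, x and y square to the handle's flats. Lift it 65 mm to clear its hole.
- work_face (a point): Centre of the flat end face (15 mm across) of the brass knob at the foot of the long-handled arbor; the arbor's origin.
- handle_top (a point): Centre of the top of the long arbor's square handle, 130 mm from the knob's end face.
- short_arbor_a: Short arbor, to be left in the stand. Steel spindle hanging upright in the stand. Upwards from its foot: brass knob 19 mm wide to 20 mm, shank 8 mm wide, boss 21 mm wide from 50 mm, flange 34 mm wide from 60 to 64 mm, round stub 18 mm wide from 64 to 76 mm. Origin at the foot.
- short_arbor_b: The other short arbor, the same as the first.
- stand: Fixed aluminium stand: plate 60 x 190 x 10 mm on two end plates, its top 75 mm above the table, with three holes 24 mm in diameter at y = -60, 0 and +60 mm; which arbor hangs in which hole varies. Origin on the table under its centre, y along the row, z up.
- pot: Round open steel pot, fixed to the table: 118 mm outside, 122 mm over the rim, 110 mm inside, 45 mm high, floor 5 mm thick, two wire handles at +y and -y that reach 77 mm from the axis. Origin on the table at the centre of its underside, z up. Six balls lie spread over its floor; a circle of 24 mm in the middle is clear at the start.
- camera_stand: Foot and post of the inspection camera, fixed to the table: foot 85 x 75 x 12 mm, post and clamp up to 100 mm. Origin on the table, its front (-x) to the side where the camera looks.
- camera_head: The camera's black round head, 42 mm across and 75 mm long, on the stand. Origin at the centre of the lens's front face, 134 mm above the table; z is the direction in which the camera looks: upwards and forwards over the stand's front, 0.6 rad (34 degrees) from vertical.
- focus (a point): The point in the air 80 mm in front of the lens on its axis, 200 mm above the table, where the knob's end face is to be shown.
- ball0_center (a point): Centre of a loose white ceramic polishing ball, 18 mm across, 12 g, in the pot.
- ball1_center (a point): Centre of a loose white ceramic polishing ball, 18 mm across, 12 g, in the pot.
- ball2_center (a point): Centre of a loose white ceramic polishing ball, 18 mm across, 12 g, in the pot.
- ball3_center (a point): Centre of a loose white ceramic polishing ball, 18 mm across, 12 g, in the pot.
- ball4_center (a point): Centre of a loose white ceramic polishing ball, 18 mm across, 12 g, in the pot.
- ball5_center (a point): Centre of a loose white ceramic polishing ball, 18 mm across, 12 g, in the pot.
- bottle_k3: Bystander: reagent bottle, 27 x 27 x 66 mm, standing. Origin at the centre of its underside.
- vial_a1: Bystander: sample vial with screw cap, 23 x 23 x 56 mm, standing. Origin at the centre of its underside.
- mix_cup_a: Bystander: white mixing cup, 57 mm across, 48 mm high. Origin at the centre of its underside.
- loupe: Bystander: black stand loupe, 44 mm across, 46 mm high. Origin at the centre of its underside.
- brush_flat_b: Bystander: flat paint brush lying on the table, 14 x 172 x 11 mm, long along its y. Origin at the centre of its underside.
Things that resemble listed ones, but are neither listed nor needed, are in the scene too. What is shaped like the arbor but red or turquoise is not meant.

How it is judged:
By the outcome, as a careful person would: the job done as asked, in the order asked, and still so for the second after the job is handed in, while the arm keeps its last pose, push and grip.
It also fails if it takes over 58 s, if anything falls off the work surface, if the arm or the gripper's body presses on something with over 40 N, if the wrist force passes 120 N, or if a joint passes its speed limit or range.

## Working session

There is one attempt and no reset: what is moved stays moved. The work goes in short steps, Python scripts to look and compute and a tool call to move; the robot and the scene stay as the last step left them, time stands still between calls to the robot, and variables do not carry over. Pictures are saved under pics/ and viewed, and the job is handed in when it is done.

Besides the shell and the picture viewer there is one more tool, called after "Request:" as a command line: name --argument value ..., lists and objects as JSON in quotes. servo_tool: Moves the arm, as the interface text tells. Its arguments: {"type":"object","properties":{"rows":{"type":"array"}},"required":["rows"]}

```bash
mkdir -p pics; ls
python3 - <<'E'
from cell import ctrl
import cv2
s=ctrl.read_state();print(s)
for n in ["side","top","wrist"]:
    im=ctrl.get_image(n);cv2.imwrite(f"pics/{n}0.png",im[:,:,::-1]);i=ctrl.camera_info(n);print(n,i)
E
```

```text
pics
{'clock': 0.0, 'qpos': array([ 1.13416912,  0.6293226 ,  0.03843049,  1.51841027, -0.02703719,
        0.99629108, -0.02001849]), 'qd': array([ 0.00049431,  0.00024524, -0.00095509,  0.0010823 , -0.00148019,
        0.000235  , -0.00085163]), 'tau': array([ 1.54872018e-04, -5.63395858e+01,  1.22634351e+00, -1.93446833e+01,
        1.10880670e-02,  1.04918561e-02, -6.51873094e-06]), 'eef_pos': array([ 235.36030665, -605.2010834 ,  230.39060284]), 'tool_rot': array([3.13483212, 1.56888208, 1.93483259]), 'force': array([0.40337359, 0.61015125, 0.58493162]), 'torque': array([ 0.01405762, -0.02583389,  0.01888997]), 'width': 85.18552723365838}
side {'fovy': 45.55401126169156, 'cx': 320.30000684763394, 'cy': 198.76224803845952, 'R': array([[ 0.99883553,  0.04002153,  0.02694198],
       [ 0.04085339, -0.40457987, -0.91358969],
       [-0.02566307,  0.91362651, -0.40574377]]), 't': array([-554.94259174,  106.54225593, 1401.61362957])}
top {'fovy': 56.98083881677545, 'cx': 313.487408988655, 'cy': 198.5517232547443, 'R': array([[-1.12113622e-02, -9.99935115e-01, -2.01780151e-03],
       [-9.92838044e-01,  1.13717730e-02, -1.18925608e-01],
       [ 1.18940837e-01,  6.70032040e-04, -9.92901117e-01]]), 't': array([ -20.37296393,  590.28012981, 1293.92822793])}
wrist {'fovy': 59.50457791653906, 'cx': 321.18337055134026, 'cy': 197.7251779684916, 'R': array([[ 0.36342296, -0.93162047, -0.00265547],
       [-0.89130968, -0.34852441,  0.2899962 ],
       [-0.27109189, -0.10302443, -0.95702411]]), 't': array([-649.77674949,  -39.7999727 ,  380.44911254])}
```

View pics/side0.png

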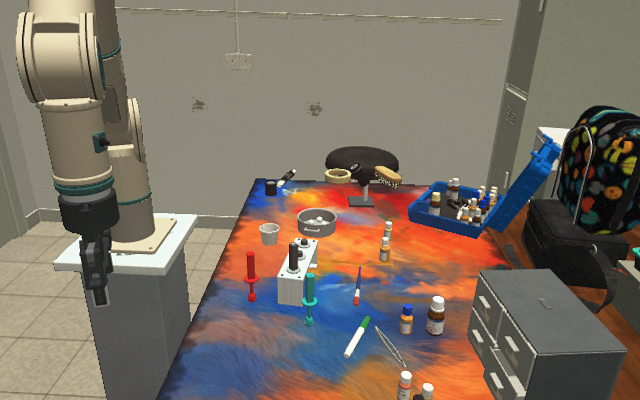

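View pics/top0.png

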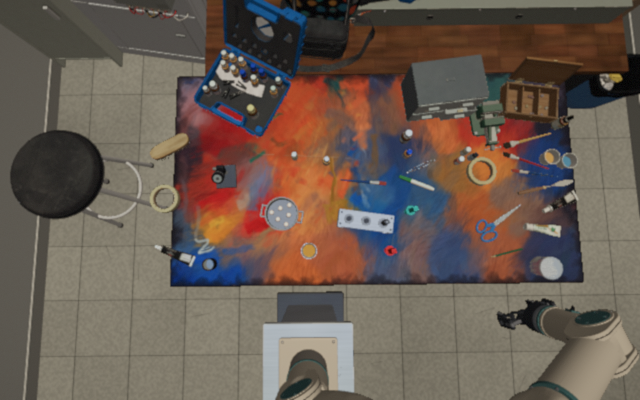

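View pics/wrist0.png

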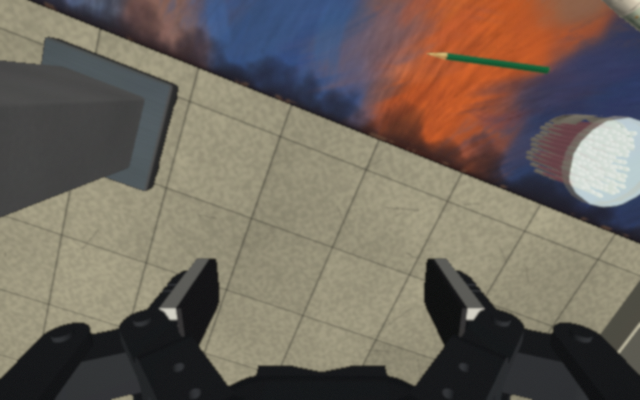

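The side view shows the stand at (298,270) with a tall dark handle at about (293,257), a red look-alike at (251,275), a turquoise one at (310,300), the pot at (317,222) and the inspection camera at (360,185). Next I measure.

```bash
cat > h.py <<'E'
from cell import ctrl
import numpy as np, cv2
def cam(n):
    i=ctrl.camera_info(n);f=200/np.tan(np.radians(i['fovy']/2))
    return f,i['cx'],i['cy'],np.array(i['R']),np.array(i['t'])
def ray(c,p):
    f,cx,cy,R,t=c; d=R.T@np.array([(p[0]-cx)/f,(p[1]-cy)/f,1]); return -R.T@t, d/np.linalg.norm(d)
def proj(c,X):
    f,cx,cy,R,t=c; q=R@np.asarray(X,float)+t; return np.array([cx+f*q[0]/q[2],cy+f*q[1]/q[2]])
def atz(c,p,z):
    o,d=ray(c,p); return o+d*(z-o[2])/d[2]
def tri(obs):
    A=np.zeros((3,3));b=np.zeros(3)
    for c,p in obs:
        o,d=ray(c,p);P=np.eye(3)-np.outer(d,d);A+=P;b+=P@o
    X=np.linalg.solve(A,b); return X,[np.round(proj(c,X)-p,1) for c,p in obs]
E
python3 - <<'E'
from h import *
s=cv2.imread('pics/side0.png');t=cv2.imread('pics/top0.png')
a=cv2.resize(s[165:315,225:425],None,fx=4,fy=4,interpolation=2);cv2.imwrite('pics/s_crop.png',a)
a=cv2.resize(t[140:270,190:430],None,fx=3.3,fy=3.3,interpolation=2);cv2.imwrite('pics/t_crop.png',a)
C={n:cam(n) for n in('side','top')}
ctrl.get_image('side');ctrl.get_image('top')
for l in ['arbor','handle_top','short_arbor_a','stand','pot','camera_head','camera_stand','bottle_k3','vial_a1','mix_cup_a','loupe']:
    for n in C:
        print(l,n,[(np.round(m['point'],1).tolist(),round(m['conf'],2)) for m in ctrl.mark_of(l,n)[:4]])
print(ctrl.read_state()['clock'])
E
```

```text
arbor side [([253.5, 301.6], 0.64), ([311.0, 323.9], 0.59)]
arbor top [([405.3, 212.5], 0.6), ([388.4, 250.2], 0.55), ([381.8, 221.2], 0.48)]
handle_top side [([311.1, 271.8], 0.69), ([249.6, 249.8], 0.67), ([292.8, 240.6], 0.61)]
handle_top top [([415.3, 206.0], 0.56), ([387.4, 218.8], 0.54), ([270.1, 211.1], 0.5)]
short_arbor_a side []
short_arbor_a top [([362.7, 221.1], 0.61), ([347.9, 218.7], 0.47), ([366.4, 219.7], 0.19)]
stand side [([296.1, 282.3], 0.74)]
stand top [([363.9, 218.2], 0.74)]
pot side [([315.1, 230.9], 0.61)]
pot top [([283.9, 217.1], 0.91)]
camera_head side [([353.5, 167.8], 0.57), ([296.8, 285.5], 0.42)]
camera_head top [([212.4, 178.5], 0.63)]
camera_stand side []
camera_stand top [([227.4, 179.7], 0.59), ([383.9, 222.8], 0.48)]
bottle_k3 side [([389.0, 260.4], 0.62)]
bottle_k3 top [([325.4, 160.3], 0.38)]
vial_a1 side [([385.1, 238.0], 0.61)]
vial_a1 top [([294.5, 153.6], 0.36), ([211.9, 189.4], 0.35)]
mix_cup_a side [([268.7, 241.7], 0.72)]
mix_cup_a top [([307.1, 251.3], 0.45), ([289.0, 206.2], 0.21)]
loupe side [([275.2, 191.6], 0.75)]
loupe top [([209.9, 260.6], 0.6), ([364.0, 180.6], 0.47)]
1.35
```

View pics/s_crop.png

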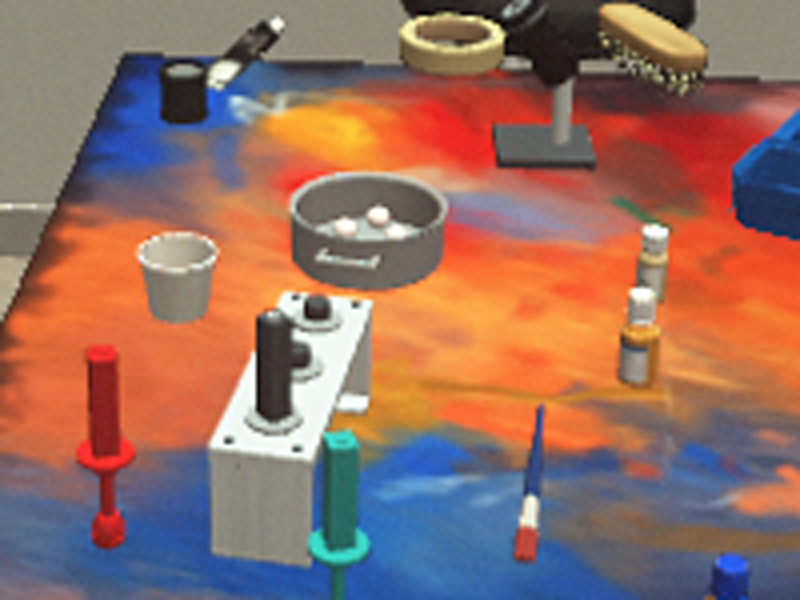

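View pics/t_crop.png

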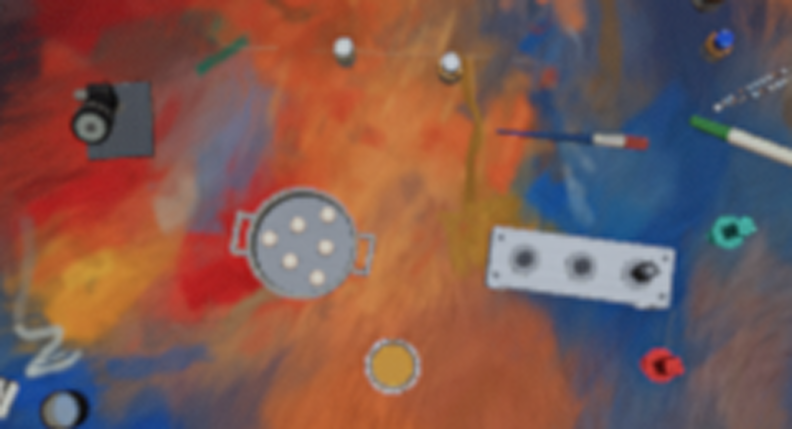

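Run:
```python
from h import *
s=cam('side');t=cam('top')
print('handle_top',tri([(s,(292.8,240.6)),(t,(387.4,218.8))]))
g=lambda x,y:(x/3.3+190,y/3.3+140)
for p in [(497,227),(674,250),(668,306),(488,285)]: print('plate',atz(t,g(*p),75).round(1))
print('stand',atz(t,(363.9,218.2),0),atz(s,(296.1,282.3),0))
print('pot',atz(t,(283.9,217.1),0),atz(s,(315.1,230.9),0))
print('head',tri([(s,(353.5,167.8)),(t,(212.4,178.5))]),atz(t,(212.4,178.5),134))
print('foot',[atz(t,g(*p),12).round(0) for p in [(153,83),(153,155),(88,158),(120,83)]])
print('cup',atz(t,(307.1,251.3),0))
print('potrim',[atz(t,g(*p),45).round(0) for p in [(249,243),(358,243),(303,189),(303,298)]])
print('cam stand',atz(t,(227.4,179.7),0))
print(s[3].T@-s[4], t[3].T@-t[4])
```

```text
handle_top (array([ 503.11507487, -267.68598254,  153.83569588]), [array([ 1.5, -0.1]), array([0.1, 1.1])])
plate [ 548.2 -121.2   75. ]
plate [ 521.8 -307.2   75. ]
plate [ 463.1 -298.7   75. ]
plate [ 487.2 -110.5   75. ]
stand [ 519.31514626 -211.65477233    0.        ] [ 502.79757199 -206.21445221    0.        ]
pot [526.70712482  82.6528408    0.        ] [536.6815201   74.70208114   0.        ]
head (array([652.5600657 , 315.2780352 , 121.63579649]), [array([-0.1,  0. ]), array([-0. , -0.1])]) [649.93086392 311.80651203 134.        ]
foot [array([721., 258.,  12.]), array([639., 257.,  12.]), array([636., 329.,  12.]), array([721., 295.,  12.])]
cup [401.0892546   -1.61464731   0.        ]
potrim [array([537., 145.,  45.]), array([535.,  27.,  45.]), array([595.,  86.,  45.]), array([477.,  86.,  45.])]
cam stand [668.67507429 293.05634235   0.        ]
[  585.91347325 -1215.23686927   680.98315138] [ 431.9232541   -27.95114706 1354.90109761]
```

```bash
cat >> h.py <<'E'
from scipy.spatial.transform import Rotation as Rn
def tool():
    s=ctrl.read_state(); r,p,y=s['tool_rot']; return s,np.array(s['eef_pos']),Rn.from_euler('xyz',[r,p,y]).as_matrix()
def plan(P,R,Pt,Rt=None,n=None):
    """equal rows; each: shift in tool axes as they then stand, then turn"""
    Rt=R if Rt is None else Rt
    rv=Rn.from_matrix(R.T@Rt).as_rotvec(); 
    d=np.asarray(Pt)-P; m=max(int(np.ceil(np.linalg.norm(d)/60)),int(np.ceil(np.degrees(np.linalg.norm(rv))/6)),1)
    n=n or m
    st=np.degrees(rv)/6/n
    out=[]
    for k in range(n):
        Rk=R@Rn.from_rotvec(rv*k/n).as_matrix(); out.append((Rk.T@d/n/750).round(4).tolist())
    print('n',n,'turn',st.round(3),'shift');[print(o) for o in out]
E
python3 - <<'E'
from h import *
s,P,R=tool();print(P,R.round(3))
c=cam('wrist');o=-c[3].T@c[4];print('cam in tool',R.T@(o-P));print((R.T@c[3].T).round(3))
plan(P,R,[470,-280,300])
E
```

```text
[ 235.57814051 -605.84209526  231.32410681] [[ 0.     0.932  0.362]
 [-0.     0.362 -0.932]
 [-1.     0.     0.   ]]
cam in tool [-143.30200639   72.94135684    0.93805999]
[[ 0.001 -0.29   0.957]
 [ 0.001 -0.957 -0.29 ]
 [ 1.     0.001 -0.001]]
n 7 turn [0. 0. 0.] shift
[-0.0131, 0.0641, -0.0417]
[-0.0131, 0.0641, -0.0417]
[-0.0131, 0.0641, -0.0417]
[-0.0131, 0.0641, -0.0417]
[-0.0131, 0.0641, -0.0417]
[-0.0131, 0.0641, -0.0417]
[-0.0131, 0.0641, -0.0417]
```

Request:
servo_tool --rows '[{"dx":-0.0131,"dy":0.0641,"dz":-0.0417,"fingers":0},{"dx":-0.0131,"dy":0.0641,"dz":-0.0417,"fingers":0},{"dx":-0.0131,"dy":0.0641,"dz":-0.0417,"fingers":0},{"dx":-0.0131,"dy":0.0641,"dz":-0.0417,"fingers":0}]'

```text
schema error: expected keys dx, dy, dz, wx, wy, wz, fingers
```

Request:
servo_tool --rows '[{"dx":-0.0131,"dy":0.0641,"dz":-0.0417,"fingers":0},{"dx":-0.0131,"dy":0.0641,"dz":-0.0417,"fingers":0},{"dx":-0.0131,"dy":0.0641,"dz":-0.0417,"fingers":0},{"fingers":0}]'

```text
schema error: expected keys dx, dy, dz, wx, wy, wz, fingers
```

Run:
```python
from h import *
s,P,R=tool();print(P,R.round(3),s['clock'],s['qpos'].round(2))
c=cam('wrist');im=ctrl.get_image('wrist');cv2.imwrite('pics/w1.png',im[:,:,::-1])
for l in ['handle_top','stand','arbor','short_arbor_a']: print(l,[(np.round(m['point'],1).tolist(),round(m['conf'],2)) for m in ctrl.mark_of(l,'wrist')[:4]])
print(proj(c,[503,-268,145]))
```

```text
[ 235.57814051 -605.84209526  231.32410681] [[ 0.     0.932  0.362]
 [-0.     0.362 -0.932]
 [-1.     0.     0.   ]] 1.35 [ 1.13  0.63  0.04  1.52 -0.03  1.   -0.02]
handle_top []
stand []
arbor []
short_arbor_a []
[-251.71929223 -728.13132788]
```

View pics/w1.png

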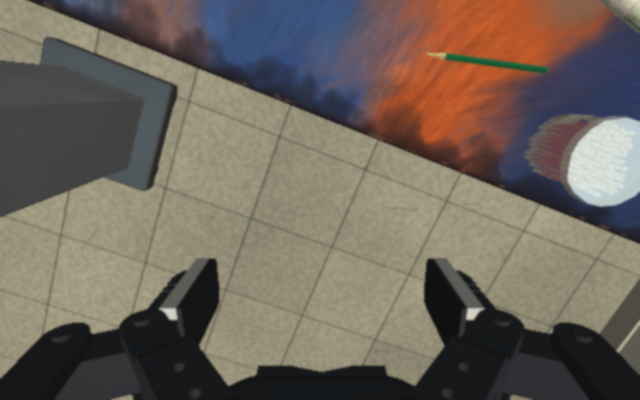

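All keys are required, so the arm has not moved and the picture is the same as before. Sending the move again with full rows.

Request:
servo_tool --rows '[{"dx":-0.0131,"dy":0.0641,"dz":-0.0417,"wx":0,"wy":0,"wz":0,"fingers":0},{"dx":-0.0131,"dy":0.0641,"dz":-0.0417,"wx":0,"wy":0,"wz":0,"fingers":0},{"dx":-0.0131,"dy":0.0641,"dz":-0.0417,"wx":0,"wy":0,"wz":0,"fingers":0},{"dx":-0.0131,"dy":0.0641,"dz":-0.0417,"wx":0,"wy":0,"wz":0,"fingers":0}]'

```text
clock: 2.1
eef_pos: [370.5, -418.0, 271.1]
tool_rot: [0.664, 1.57, -0.537]
force: [1.0, 0.0, 0.4]
width: 85.4
```

Request:
servo_tool --rows '[{"dx":-0.0131,"dy":0.0641,"dz":-0.0417,"wx":0,"wy":0,"wz":0,"fingers":0},{"dx":-0.0131,"dy":0.0641,"dz":-0.0417,"wx":0,"wy":0,"wz":0,"fingers":0},{"dx":-0.0131,"dy":0.0641,"dz":-0.0417,"wx":0,"wy":0,"wz":0,"fingers":0},{"dx":0,"dy":0,"dz":0,"wx":0,"wy":0,"wz":0,"fingers":0},{"dx":0,"dy":0,"dz":0,"wx":0,"wy":0,"wz":0,"fingers":0}]'

```text
clock: 2.72
eef_pos: [469.5, -280.3, 300.1]
tool_rot: [-0.95, 1.57, -2.15]
force: [-0.2, -1.1, -0.4]
width: 85.0
```

Run:
```python
from h import *
s,P,R=tool();print(P,R.round(3),s['clock'],s['qpos'].round(2))
c=cam('wrist');im=ctrl.get_image('wrist');cv2.imwrite('pics/w2.png',im[:,:,::-1])
for l in ['handle_top','stand','arbor','short_arbor_a']: print(l,[(np.round(m['point'],1).tolist(),round(m['conf'],2)) for m in ctrl.mark_of(l,'wrist')[:4]])
print(proj(c,[503,-268,145]))
```

```text
[ 469.47286384 -280.32703093  300.0967488 ] [[-0.001  0.932  0.362]
 [-0.001  0.362 -0.932]
 [-1.    -0.001  0.001]] 2.725 [ 0.48  0.41  0.    1.72 -0.    1.02 -0.71]
handle_top [([441.2, 134.2], 0.82), ([304.3, 239.3], 0.61), ([316.6, 141.7], 0.59)]
stand [([275.6, 101.7], 0.8)]
arbor [([311.4, 199.2], 0.87), ([318.3, 128.0], 0.72), ([406.6, 121.8], 0.58)]
short_arbor_a [([229.3, 75.1], 0.86), ([272.6, 98.9], 0.6)]
[321.11124954 137.48185383]
```

View pics/w2.png

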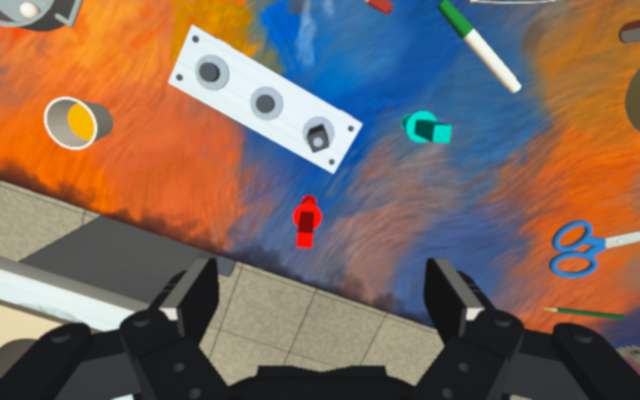

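The wrist view shows five candidates: dark tall handle in the stand (318,138), short stubs (267,103) and (211,71), red look-alike (306,222) and turquoise look-alike (432,130). I choose (318,138) and check it in a close crop.

Run:
```python
from h import *
im=cv2.imread('pics/w2.png')
cv2.imwrite('pics/w2c.png',cv2.resize(im[90:190,250:380],None,fx=6,fy=6,interpolation=2))
c=cam('wrist')
g=lambda x,y:(x,y)
for p in [(192,25),(362,123),(334,173),(169,82)]: print(atz(c,p,75).round(1))
print(atz(c,(265,103),79),atz(c,(211,71),79))
```

```text
[ 549.4 -118.1   75. ]
[ 523.5 -305.8   75. ]
[ 464.  -298.5   75. ]
[ 490.8 -110.1   75. ]
[ 506.56344443 -206.62134652   79.        ] [ 516.21079847 -147.62697848   79.        ]
```

View pics/w2c.png

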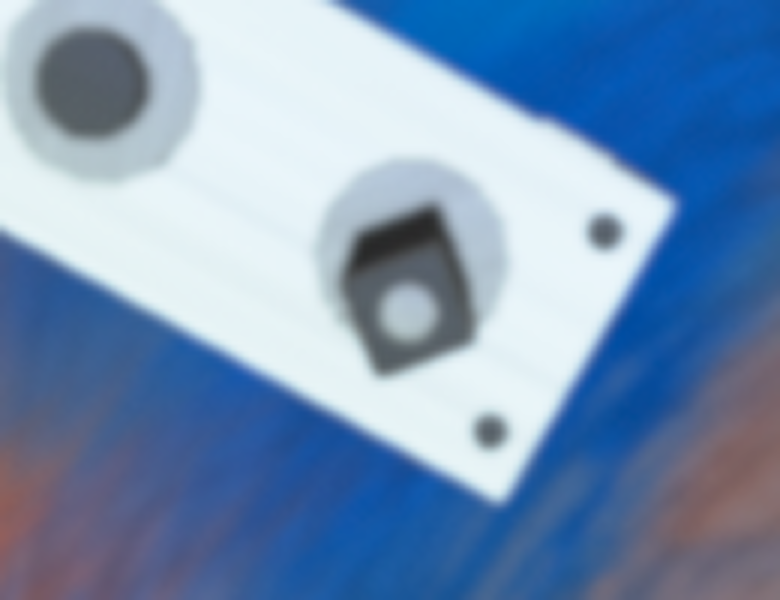

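The crop confirms a square dark handle with a light centre dot at about (318,142) in the full picture, rising from the flange in the end hole. Its flats are turned about 22° in the image.

Run:
```python
from h import *
c=cam('wrist'); g=lambda x,y:(250+x/6,90+y/6)
cs=[atz(c,g(*p),145) for p in [(345,277),(439,237),(474,339),(382,376)]]
print(np.round(cs,1)); print('ctr',np.mean(cs,0)); print('dot',atz(c,g(409,311),145))
for i in range(4):
    d=cs[(i+1)%4]-cs[i]; print(np.linalg.norm(d).round(1),np.degrees(np.arctan2(d[1],d[0])).round(1)%90)
s,P,R=tool(); print('jaw z dir',np.degrees(np.arctan2(R[1,2],R[0,2])))
print('flange',atz(c,g(412,255),79))
```

```text
[[ 499.4 -257.6  145. ]
 [ 509.4 -268.   145. ]
 [ 497.9 -277.8  145. ]
 [ 488.2 -267.5  145. ]]
ctr [ 498.71754375 -267.71718009  145.        ]
dot [ 498.22529149 -267.75473936  145.        ]
14.4 44.0
15.1 40.400000000000006
14.1 43.099999999999994
14.9 41.2
jaw z dir -68.90507513129822
flange [ 498.66822713 -267.46417538   79.        ]
```

Run:
```python
from h import *
s,P,R=tool()
a=np.radians(-47.9)
z=np.array([np.cos(a),np.sin(a),0]);x=np.array([0,0,-1.]);Rt=np.column_stack([x,np.cross(z,x),z])
plan(P,R,[498.6,-267.7,190],Rt,4)
```

```text
n 4 turn [-0.875 -0.     0.001] shift
[0.0366, 0.0108, -0.0006]
[0.0366, 0.0109, 0.0004]
[0.0366, 0.0108, 0.0014]
[0.0366, 0.0106, 0.0024]
```

Request:
servo_tool --rows '[{"dx":0.0366,"dy":0.0108,"dz":-0.0006,"wx":-0.875,"wy":0,"wz":0,"fingers":0},{"dx":0.0366,"dy":0.0109,"dz":0.0004,"wx":-0.875,"wy":0,"wz":0,"fingers":0},{"dx":0.0366,"dy":0.0108,"dz":0.0014,"wx":-0.875,"wy":0,"wz":0,"fingers":0},{"dx":0.0366,"dy":0.0106,"dz":0.0024,"wx":-0.875,"wy":0,"wz":0,"fingers":0},{"dx":0,"dy":0,"dz":0,"wx":0,"wy":0,"wz":0,"fingers":0}]'

```text
clock: 3.6
eef_pos: [498.2, -266.1, 188.4]
tool_rot: [-2.849, 1.566, 2.599]
force: [-0.5, -0.2, -0.4]
width: 85.2
```

Run:
```python
from h import *
s,P,R=tool();print(P,R.round(3),s['clock'],s['qpos'].round(2))
c=cam('wrist');im=ctrl.get_image('wrist');cv2.imwrite('pics/w3.png',im[:,:,::-1])
print(proj(c,[498.6,-267.7,145]))
a=np.radians(-47.9)
z=np.array([np.cos(a),np.sin(a),0]);x=np.array([0,0,-1.]);Rt=np.column_stack([x,np.cross(z,x),z])
plan(P,R,[498.6,-267.7,96],Rt,3)
```

```text
[ 498.22680855 -266.08941186  188.40635283] [[-0.004  0.741  0.671]
 [ 0.002  0.671 -0.741]
 [-1.    -0.001 -0.004]] 3.6 [ 0.5   0.56 -0.09  1.8   0.07  0.79 -0.46]
[323.29123369 226.06969759]
n 3 turn [ 0.004 -0.014  0.004] shift
[0.0411, -0.0003, 0.0008]
[0.0411, -0.0003, 0.0008]
[0.0411, -0.0003, 0.0007]
```

View pics/w3.png

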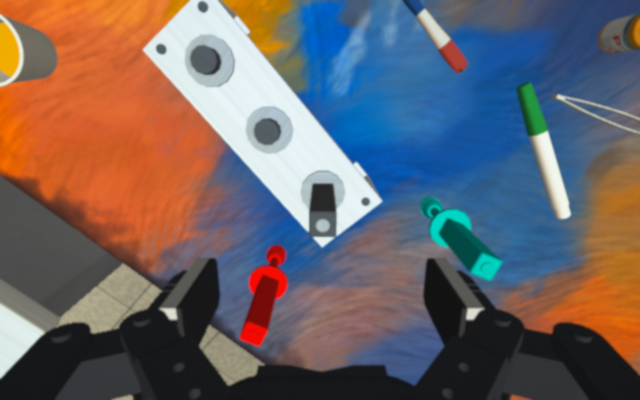

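Run:
```python
from h import *
s,P,R=tool();c=cam('wrist')
for n,p,z in [('red top',(253,335),130),('red knob',(277,254),18),('tq top',(487,267),130),('tq knob',(430,205),18)]:
    X=atz(c,p,z);print(n,X.round(0),'tool',(R.T@(X-P)).round(0))
```

```text
red top [ 402. -291.  130.] tool [ 60. -88. -46.]
red knob [ 409. -289.   18.] tool [172. -81. -43.]
tq top [ 545. -370.  130.] tool [ 60. -35. 107.]
tq knob [ 546. -363.   18.] tool [172. -30. 103.]
```

The handle is aligned in the jaws at (322,226), and both look-alikes are clear of the fingers. Descending.

Request:
servo_tool --rows '[{"dx":0.0411,"dy":-0.0003,"dz":0.0008,"wx":0,"wy":0,"wz":0,"fingers":0},{"dx":0.0411,"dy":-0.0003,"dz":0.0008,"wx":0,"wy":0,"wz":0,"fingers":0},{"dx":0.0411,"dy":-0.0003,"dz":0.0007,"wx":0,"wy":0,"wz":0,"fingers":0},{"dx":0,"dy":0,"dz":0,"wx":0,"wy":0,"wz":0,"fingers":0}]'

```text
clock: 4.15
eef_pos: [499.1, -268.5, 97.3]
tool_rot: [-2.518, 1.568, 2.929]
force: [0.0, 0.1, 0.1]
width: 85.1
```

Run:
```python
from h import *
s,P,R=tool();print(P,R.round(4),s['clock'],s['force'])
c=cam('wrist');im=ctrl.get_image('wrist');cv2.imwrite('pics/w4.png',im[:,:,::-1])
print(proj(c,[498.6,-267.7,145]))
```

```text
[ 499.05877203 -268.51459595   97.34832117] [[-2.600e-03  7.418e-01  6.707e-01]
 [ 6.000e-04  6.707e-01 -7.418e-01]
 [-1.000e+00 -1.500e-03 -2.100e-03]] 4.15 [0.00349469 0.12401408 0.13240984]
[316.23567543 327.4001286 ]
```

View pics/w4.png

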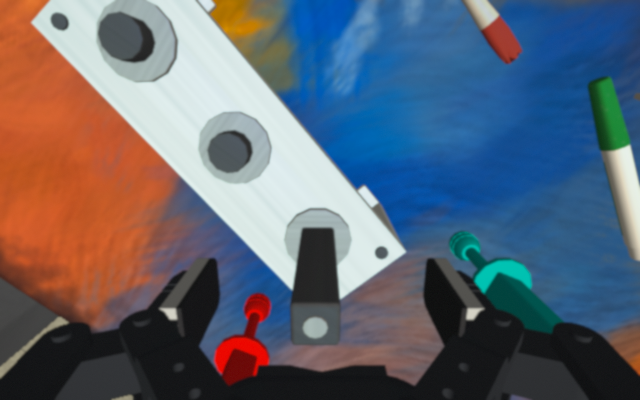

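The handle sits between the open jaws with its centre dot at (316,328), matching the predicted position. Closing.

Request:
servo_tool --rows '[{"dx":0,"dy":0,"dz":-0.0012,"wx":0,"wy":0,"wz":0,"fingers":1},{"dx":0,"dy":0,"dz":0,"wx":0,"wy":0,"wz":0,"fingers":1},{"dx":0,"dy":0,"dz":0,"wx":0,"wy":0,"wz":0,"fingers":1},{"dx":0,"dy":0,"dz":0,"wx":0,"wy":0,"wz":0,"fingers":1},{"dx":0,"dy":0,"dz":0,"wx":0,"wy":0,"wz":0,"fingers":1}]'

```text
clock: 4.82
eef_pos: [499.7, -267.4, 98.1]
tool_rot: [0.554, 1.571, -0.279]
force: [-1.4, 0.4, 3.6]
width: 15.3
```

Run:
```python
from h import *
s,P,R=tool();print(P,R.round(4),s['clock'],s['force'],s['width'])
plan(P,R,P+[0,0,85],n=4)
```

```text
[ 499.73771591 -267.4422914    98.13863635] [[ 2.000e-04  7.403e-01  6.723e-01]
 [-1.000e-04  6.723e-01 -7.403e-01]
 [-1.000e+00  1.000e-04  2.000e-04]] 4.825 [-1.3532717   0.42396401  3.64205159] 15.314123706950177
n 4 turn [0. 0. 0.] shift
[-0.0283, 0.0, 0.0]
[-0.0283, 0.0, 0.0]
[-0.0283, 0.0, 0.0]
[-0.0283, 0.0, 0.0]
```

Request:
servo_tool --rows '[{"dx":-0.015,"dy":0,"dz":0,"wx":0,"wy":0,"wz":0,"fingers":1},{"dx":-0.03,"dy":0,"dz":0,"wx":0,"wy":0,"wz":0,"fingers":1},{"dx":-0.03,"dy":0,"dz":0,"wx":0,"wy":0,"wz":0,"fingers":1},{"dx":-0.03,"dy":0,"dz":0,"wx":0,"wy":0,"wz":0,"fingers":1},{"dx":-0.01,"dy":0,"dz":0,"wx":0,"wy":0,"wz":0,"fingers":1}]'

```text
clock: 5.45
eef_pos: [500.4, -267.9, 185.8]
tool_rot: [0.382, 1.568, -0.452]
force: [0.3, -0.4, -0.6]
width: 15.4
```

Run:
```python
from h import *
s,P,R=tool();print(P,R.round(4),s['clock'],s['force'],s['width'],s['qpos'].round(2))
c=cam('wrist');im=ctrl.get_image('wrist');cv2.imwrite('pics/w5.png',im[:,:,::-1])
im=ctrl.get_image('side');cv2.imwrite('pics/s5.png',cv2.resize(im[165:315,225:425],None,fx=4,fy=4,interpolation=2)[:,:,::-1])
for z in(0,20,50,64,130): print(z, proj(c,P+R@[100-19-z,0,0]))
```

```text
[ 500.43788969 -267.86864931  185.77365647] [[ 0.0026  0.7404  0.6722]
 [-0.0012  0.6722 -0.7404]
 [-1.      0.0011  0.0027]] 5.45 [ 0.26637171 -0.4279586  -0.6152467 ] 15.400964304757407 [ 0.5   0.56 -0.09  1.8   0.07  0.78 -0.46]
0 [320.59762833 204.57261698]
20 [320.49800641 214.53158745]
50 [320.31050823 233.27534342]
64 [320.20188849 244.13380519]
130 [319.33754115 330.54059131]
```

View pics/w5.png

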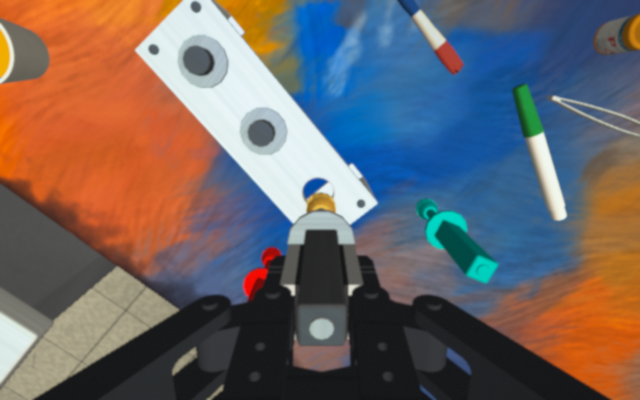

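View pics/s5.png

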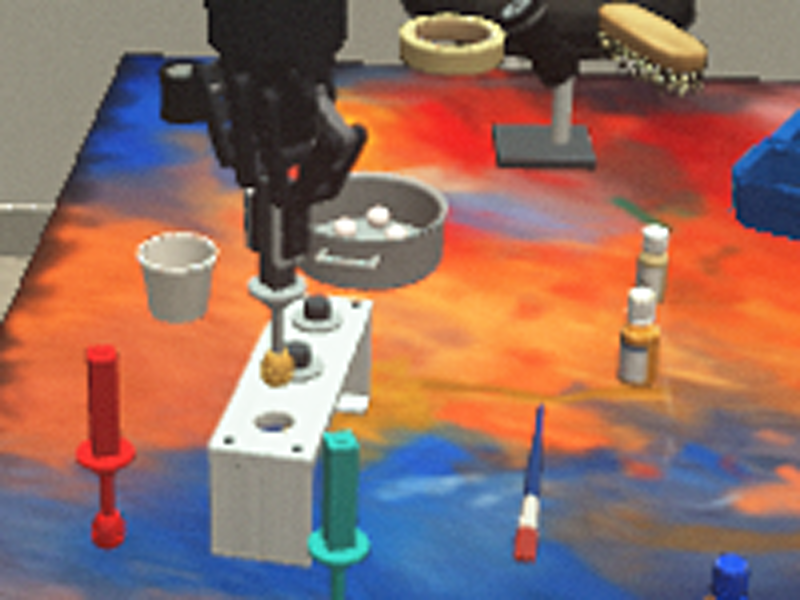

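The arbor hangs free in the grip with the brass knob clear of the hole, and the short arbors are undisturbed. Moving over the pot.

Run:
```python
from h import *
s,P,R=tool()
plan(P,R,[535,84,215],n=7)
```

```text
n 7 turn [0. 0. 0.] shift
[-0.0058, 0.05, -0.0451]
[-0.0058, 0.05, -0.0451]
[-0.0058, 0.05, -0.0451]
[-0.0058, 0.05, -0.0451]
[-0.0058, 0.05, -0.0451]
[-0.0058, 0.05, -0.0451]
[-0.0058, 0.05, -0.0451]
```

Request:
servo_tool --rows '[{"dx":-0.03,"dy":0.015,"dz":-0.014,"wx":0,"wy":0,"wz":0,"fingers":1},{"dx":-0.01,"dy":0.035,"dz":-0.032,"wx":0,"wy":0,"wz":0,"fingers":1},{"dx":0,"dy":0.05,"dz":-0.0451,"wx":0,"wy":0,"wz":0,"fingers":1},{"dx":0,"dy":0.05,"dz":-0.0451,"wx":0,"wy":0,"wz":0,"fingers":1},{"dx":0,"dy":0.05,"dz":-0.0451,"wx":0,"wy":0,"wz":0,"fingers":1}]'

```text
clock: 6.18
eef_pos: [518.7, -64.4, 213.1]
tool_rot: [-2.449, 1.569, 3.0]
force: [-0.4, 0.6, -0.3]
width: 14.9
```

Request:
servo_tool --rows '[{"dx":0,"dy":0.05,"dz":-0.0451,"wx":0,"wy":0,"wz":0,"fingers":1},{"dx":0,"dy":0.05,"dz":-0.0451,"wx":0,"wy":0,"wz":0,"fingers":1},{"dx":0,"dy":0.035,"dz":-0.032,"wx":0,"wy":0,"wz":0,"fingers":1},{"dx":0,"dy":0.015,"dz":-0.012,"wx":0,"wy":0,"wz":0,"fingers":1},{"dx":0,"dy":0,"dz":0,"wx":0,"wy":0,"wz":0,"fingers":1}]'

```text
clock: 6.8
eef_pos: [534.7, 84.1, 213.4]
tool_rot: [-1.777, 1.57, -2.61]
force: [0.0, -1.5, -1.6]
width: 15.1
```

Run:
```python
from h import *
s,P,R=tool();print(P,R.round(4),s['clock'],s['force'],s['width'],s['qpos'].round(2))
c=cam('wrist');im=ctrl.get_image('wrist');cv2.imwrite('pics/w6.png',im[:,:,::-1])
for l in ['pot','work_face','handle_top']: print(l,[(np.round(m['point'],1).tolist(),round(m['conf'],2)) for m in ctrl.mark_of(l,'wrist')[:4]])
print([ (np.round(m['extent'],1).tolist(),m['conf']) for m in ctrl.search_frame('ball0_center','wrist')])
print('axis foot',proj(c,P+R@[82,0,0]))
```

```text
[534.67825303  84.10018573 213.44014605] [[-1.100e-03  7.396e-01  6.731e-01]
 [-6.000e-04  6.731e-01 -7.396e-01]
 [-1.000e+00 -1.200e-03 -3.000e-04]] 6.8 [ 0.00976383 -1.50165898 -1.60419168] 15.106395731699667 [-0.14  0.5  -0.1   1.84  0.07  0.81 -1.11]
pot [([320.9, 160.2], 0.76), ([7.4, 118.9], 0.22)]
work_face [([318.9, 206.0], 0.86)]
handle_top [([318.8, 205.3], 0.73), ([320.7, 327.2], 0.65)]
[([330.2, 141.4, 17.6, 17.9], 0.74)]
axis foot [320.62935963 204.0654016 ]
```

View pics/w6.png

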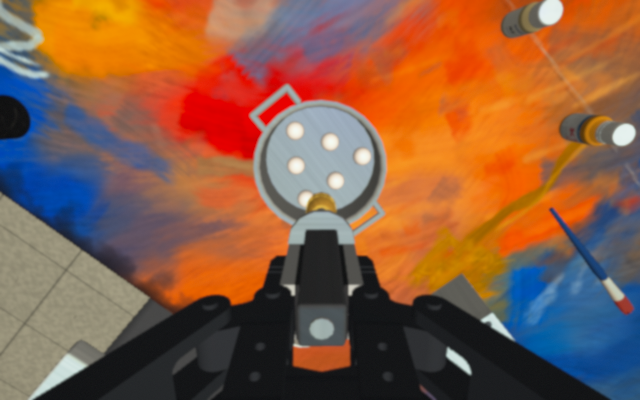

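Run:
```python
from h import *
s,P,R=tool();c=cam('wrist')
im=cv2.imread('pics/w6.png')
L=atz(c,(253,160),45);Rr=atz(c,(386,158),45);T=atz(c,(320,99),45);print(L,Rr,T,'mid',(L+Rr)/2,np.linalg.norm(L-Rr))
u=R[:,1]; print('from T',T-61*u)
m=(L+Rr)/2; 
best=np.array([ (T-61*u)[:2]@u[:2]*u[0]+ (m[:2]@R[:2,2])*R[0,2], (T-61*u)[:2]@u[:2]*u[1]+(m[:2]@R[:2,2])*R[1,2]])
print('best',best)
print('pot mark z0',atz(c,(320.9,160.2),0))
for rad,z,col in [(61,45,(0,255,0)),(55,45,(0,255,255)),(55,5,(255,0,255)),(12,5,(255,255,0))]:
    for a in np.linspace(0,2*np.pi,120):
        q=proj(c,[best[0]+rad*np.cos(a),best[1]+rad*np.sin(a),z]);cv2.circle(im,(int(round(q[0])),int(round(q[1]))),0,col,-1)
cv2.imwrite('pics/w6c.png',cv2.resize(im[80:250,225:415],None,fx=4,fy=3.5,interpolation=cv2.INTER_NEAREST)[:600])
f=atz(c,(318.9,206),P[2]-82);print('foot',f,'tool',R.T@(f-P))
```

```text
[503.92363078 136.74660196  45.        ] [585.82523212  49.0038587   45.        ] [583.89329136 127.42903143  45.        ] mid [544.87443145  92.87523033  45.        ] 120.02775220127766
from T [538.62074009  86.54634285  45.04329931]
best [538.28168965  86.92163041]
pot mark z0 [538.56273067  85.48448291   0.        ]
foot [533.10383643  82.06501804 132.0168356 ] tool [82.00036546 -1.38498298 -1.16719375]
```

View pics/w6c.png

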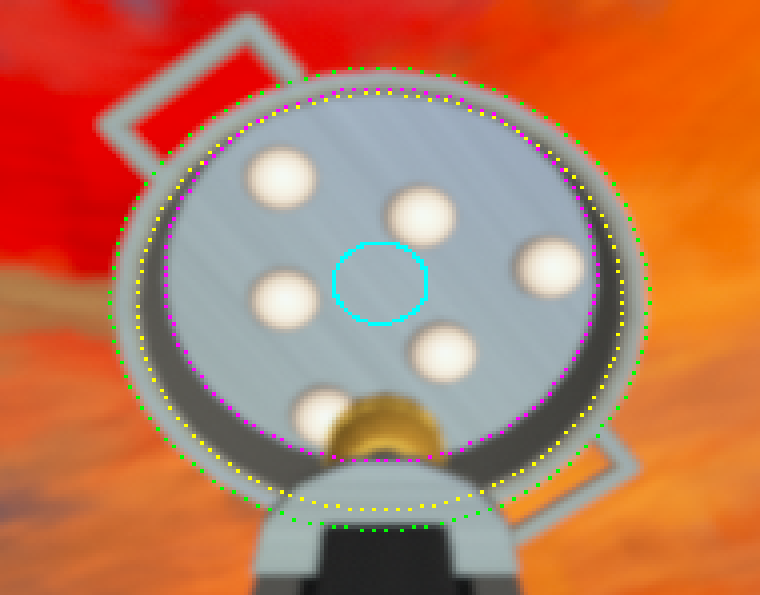

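The overlay fits the pot: the rim and floor circles match, with the pot centre at about (538,86.5) and the middle clear. Descending in the middle.

Run:
```python
from h import *
s,P,R=tool()
plan(P,R,[539.5,88.3,92],n=4)
r=26.5/750;a=np.radians(24*np.arange(16));y=r*np.cos(a);z=r*np.sin(a)
for i in range(15): print(i,round(y[i+1]-y[i],4),round(z[i+1]-z[i],4))
```

```text
n 4 turn [0. 0. 0.] shift
[0.0407, 0.0025, -0.0005]
[0.0407, 0.0025, -0.0005]
[0.0407, 0.0025, -0.0005]
[0.0407, 0.0025, -0.0005]
0 -0.0031 0.0144
1 -0.0086 0.0119
2 -0.0127 0.0073
3 -0.0146 0.0015
4 -0.014 -0.0045
5 -0.0109 -0.0098
6 -0.006 -0.0134
7 0.0 -0.0147
8 0.006 -0.0134
9 0.0109 -0.0098
10 0.014 -0.0045
11 0.0146 0.0015
12 0.0127 0.0073
13 0.0086 0.0119
14 0.0031 0.0144
```

Request:
servo_tool --rows '[{"dx":0.035,"dy":0.0045,"dz":-0.001,"wx":0,"wy":0,"wz":0,"fingers":1},{"dx":0.045,"dy":0.0045,"dz":-0.001,"wx":0,"wy":0,"wz":0,"fingers":1},{"dx":0.045,"dy":0.001,"dz":0,"wx":0,"wy":0,"wz":0,"fingers":1},{"dx":0.0285,"dy":0,"dz":0,"wx":0,"wy":0,"wz":0,"fingers":1},{"dx":0.009,"dy":0,"dz":0,"wx":0,"wy":0,"wz":0,"fingers":1}]'

```text
clock: 7.68
eef_pos: [538.7, 89.1, 91.0]
tool_rot: [-1.938, 1.568, -2.773]
force: [-1.3, 0.4, -0.6]
width: 15.0
```

Request:
servo_tool --rows '[{"dx":0,"dy":0,"dz":0,"wx":0,"wy":0,"wz":0,"fingers":1}]'

```text
clock: 7.8
eef_pos: [539.6, 89.8, 92.3]
tool_rot: [-0.579, 1.571, -1.413]
force: [0.1, 0.5, -0.2]
width: 14.8
```

Run:
```python
from h import *
s,P,R=tool();print(P,s['clock'],s['force'],s['width'])
c=cam('wrist');im=ctrl.get_image('wrist');cv2.imwrite('pics/w7.png',im[:,:,::-1])
```

```text
[539.64203039  89.75168721  92.32667852] 7.8 [ 0.05773006  0.50678559 -0.2175789 ] 14.823257781495222
```

View pics/w7.png

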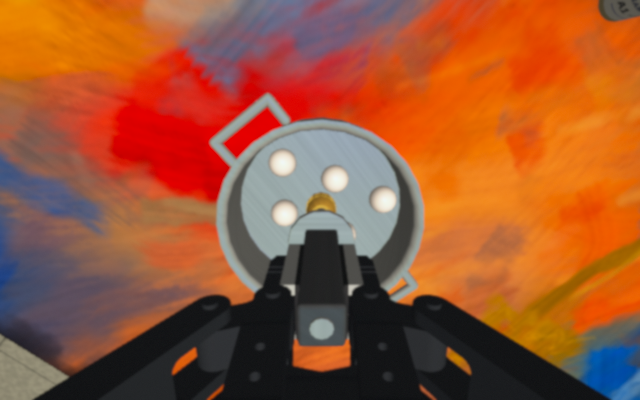

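The knob is low in the middle of the pot at (321,203), with balls around it and no contact force. Starting to stir.

Request:
servo_tool --rows '[{"dx":0.001,"dy":0.008,"dz":0,"wx":0,"wy":0,"wz":0,"fingers":1},{"dx":0.001,"dy":0.009,"dz":0,"wx":0,"wy":0,"wz":0,"fingers":1},{"dx":0,"dy":0.009,"dz":0,"wx":0,"wy":0,"wz":0,"fingers":1},{"dx":0,"dy":0.0093,"dz":0,"wx":0,"wy":0,"wz":0,"fingers":1}]'

```text
clock: 8.35
eef_pos: [559.5, 108.7, 90.8]
tool_rot: [1.252, 1.57, 0.419]
force: [-0.3, -0.4, -0.9]
width: 15.6
```

Request:
servo_tool --rows '[{"dx":0,"dy":-0.0031,"dz":0.0144,"wx":0,"wy":0,"wz":0,"fingers":1},{"dx":0,"dy":-0.0086,"dz":0.0119,"wx":0,"wy":0,"wz":0,"fingers":1},{"dx":0,"dy":-0.0127,"dz":0.0073,"wx":0,"wy":0,"wz":0,"fingers":1},{"dx":0,"dy":-0.0146,"dz":0.0015,"wx":0,"wy":0,"wz":0,"fingers":1},{"dx":0,"dy":-0.014,"dz":-0.0045,"wx":0,"wy":0,"wz":0,"fingers":1}]'

```text
clock: 8.98
eef_pos: [544.4, 63.3, 90.8]
tool_rot: [-0.215, 1.57, -1.05]
force: [0.0, 0.1, -0.6]
width: 15.3
```

Request:
servo_tool --rows '[{"dx":0,"dy":-0.0109,"dz":-0.0098,"wx":0,"wy":0,"wz":0,"fingers":1},{"dx":0,"dy":-0.006,"dz":-0.0134,"wx":0,"wy":0,"wz":0,"fingers":1},{"dx":0,"dy":0,"dz":-0.0147,"wx":0,"wy":0,"wz":0,"fingers":1},{"dx":0,"dy":0.006,"dz":-0.0134,"wx":0,"wy":0,"wz":0,"fingers":1},{"dx":0,"dy":0.0109,"dz":-0.0098,"wx":0,"wy":0,"wz":0,"fingers":1}]'

```text
clock: 9.6
eef_pos: [514.2, 99.7, 90.8]
tool_rot: [1.929, 1.57, 1.097]
force: [-0.1, -0.5, 0.0]
width: 15.1
```

Request:
servo_tool --rows '[{"dx":0,"dy":0.014,"dz":-0.0045,"wx":0,"wy":0,"wz":0,"fingers":1},{"dx":0,"dy":0.0146,"dz":0.0015,"wx":0,"wy":0,"wz":0,"fingers":1},{"dx":0,"dy":0.0127,"dz":0.0073,"wx":0,"wy":0,"wz":0,"fingers":1},{"dx":0,"dy":0.0086,"dz":0.0119,"wx":0,"wy":0,"wz":0,"fingers":1},{"dx":0,"dy":0.0031,"dz":0.0144,"wx":0,"wy":0,"wz":0,"fingers":1}]'

```text
clock: 10.22
eef_pos: [560.0, 107.5, 90.6]
tool_rot: [0.584, 1.571, -0.25]
force: [-0.3, -0.4, -0.6]
width: 15.2
```

Run:
```python
from h import *
s,P,R=tool();print(P,s['clock'],s['force'],s['width'],R.T@(P-[539.5,88.3,92]))
c=cam('wrist');im=ctrl.get_image('wrist');cv2.imwrite('pics/w8.png',im[:,:,::-1])
f=ctrl.mark_of('work_face','wrist');print(f[:1])
if f: X=atz(c,f[0]['point'],P[2]-82);print(X-[538.2,86.8,0],R.T@(X-P))
```

```text
[560.02265237 107.50706019  90.55716607] 10.225 [-0.2959852  -0.39723772 -0.60832342] 15.221300167403879 [ 1.44636222 28.10504141 -0.43229004]
[{'point': [317.0, 205.8], 'conf': 0.61}]
[19.32772831 21.69494137  8.55716607] [81.99937707 -1.19425258 -2.42414443]
```

View pics/w8.png

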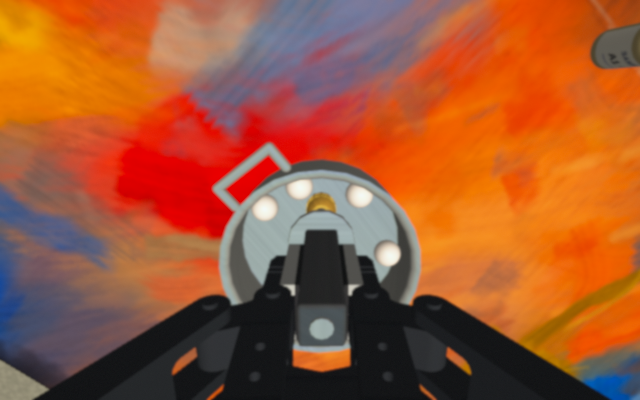

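One round is done: the radius is about 27 mm and the balls at (265,208), (300,187), (360,196) and (388,253) have moved outward, still inside the pot. I add a 1.5 mm centring correction and continue.

Request:
servo_tool --rows '[{"dx":0,"dy":-0.0044,"dz":0.0158,"wx":0,"wy":0,"wz":0,"fingers":1},{"dx":0,"dy":-0.0086,"dz":0.0119,"wx":0,"wy":0,"wz":0,"fingers":1},{"dx":0,"dy":-0.0127,"dz":0.0073,"wx":0,"wy":0,"wz":0,"fingers":1},{"dx":0,"dy":-0.0146,"dz":0.0015,"wx":0,"wy":0,"wz":0,"fingers":1},{"dx":0,"dy":-0.014,"dz":-0.0045,"wx":0,"wy":0,"wz":0,"fingers":1}]'

```text
clock: 10.95
eef_pos: [544.2, 62.1, 90.7]
tool_rot: [-1.891, 1.57, -2.725]
force: [0.1, 0.9, -0.5]
width: 15.3
```

Request:
servo_tool --rows '[{"dx":0,"dy":-0.0109,"dz":-0.0098,"wx":0,"wy":0,"wz":0,"fingers":1},{"dx":0,"dy":-0.006,"dz":-0.0134,"wx":0,"wy":0,"wz":0,"fingers":1},{"dx":0,"dy":0,"dz":-0.0147,"wx":0,"wy":0,"wz":0,"fingers":1},{"dx":0,"dy":0.006,"dz":-0.0134,"wx":0,"wy":0,"wz":0,"fingers":1},{"dx":0,"dy":0.0109,"dz":-0.0098,"wx":0,"wy":0,"wz":0,"fingers":1}]'

```text
clock: 11.58
eef_pos: [514.2, 98.2, 90.8]
tool_rot: [1.787, 1.57, 0.954]
force: [0.9, 0.4, -0.8]
width: 15.0
```

Request:
servo_tool --rows '[{"dx":0,"dy":0.014,"dz":-0.0045,"wx":0,"wy":0,"wz":0,"fingers":1},{"dx":0,"dy":0.0146,"dz":0.0015,"wx":0,"wy":0,"wz":0,"fingers":1},{"dx":0,"dy":0.0127,"dz":0.0073,"wx":0,"wy":0,"wz":0,"fingers":1},{"dx":0,"dy":0.0086,"dz":0.0119,"wx":0,"wy":0,"wz":0,"fingers":1},{"dx":0,"dy":0.0031,"dz":0.0144,"wx":0,"wy":0,"wz":0,"fingers":1}]'

```text
clock: 12.2
eef_pos: [559.9, 105.8, 90.5]
tool_rot: [-0.942, 1.57, -1.776]
force: [0.0, 0.5, -0.2]
width: 15.4
```

Request:
servo_tool --rows '[{"dx":0,"dy":-0.0031,"dz":0.0144,"wx":0,"wy":0,"wz":0,"fingers":1},{"dx":0,"dy":-0.0086,"dz":0.0119,"wx":0,"wy":0,"wz":0,"fingers":1},{"dx":0,"dy":-0.0127,"dz":0.0073,"wx":0,"wy":0,"wz":0,"fingers":1},{"dx":0,"dy":-0.0146,"dz":0.0015,"wx":0,"wy":0,"wz":0,"fingers":1},{"dx":0,"dy":-0.014,"dz":-0.0045,"wx":0,"wy":0,"wz":0,"fingers":1}]'

```text
clock: 12.82
eef_pos: [544.3, 62.4, 90.8]
tool_rot: [2.628, 1.571, 1.794]
force: [-0.3, -0.6, -1.0]
width: 15.3
```

Request:
servo_tool --rows '[{"dx":0,"dy":-0.0109,"dz":-0.0098,"wx":0,"wy":0,"wz":0,"fingers":1},{"dx":0,"dy":-0.006,"dz":-0.0134,"wx":0,"wy":0,"wz":0,"fingers":1},{"dx":0,"dy":0,"dz":-0.0147,"wx":0,"wy":0,"wz":0,"fingers":1},{"dx":0,"dy":0.006,"dz":-0.0134,"wx":0,"wy":0,"wz":0,"fingers":1},{"dx":0,"dy":0.0109,"dz":-0.0098,"wx":0,"wy":0,"wz":0,"fingers":1}]'

```text
clock: 13.45
eef_pos: [514.3, 98.2, 90.8]
tool_rot: [1.828, 1.57, 0.995]
force: [-0.4, -0.2, -0.6]
width: 15.5
```

Request:
servo_tool --rows '[{"dx":0,"dy":0.014,"dz":-0.0045,"wx":0,"wy":0,"wz":0,"fingers":1},{"dx":0,"dy":0.0146,"dz":0.0015,"wx":0,"wy":0,"wz":0,"fingers":1},{"dx":0,"dy":0.0127,"dz":0.0073,"wx":0,"wy":0,"wz":0,"fingers":1},{"dx":0,"dy":0.0086,"dz":0.0119,"wx":0,"wy":0,"wz":0,"fingers":1},{"dx":0,"dy":0.0031,"dz":0.0144,"wx":0,"wy":0,"wz":0,"fingers":1}]'

```text
clock: 14.08
eef_pos: [559.8, 105.6, 90.5]
tool_rot: [-1.464, 1.57, -2.298]
force: [-0.6, -0.7, -0.9]
width: 15.0
```

Request:
servo_tool --rows '[{"dx":0,"dy":-0.0031,"dz":0.0144,"wx":0,"wy":0,"wz":0,"fingers":1},{"dx":0,"dy":-0.0086,"dz":0.0119,"wx":0,"wy":0,"wz":0,"fingers":1},{"dx":0,"dy":-0.0127,"dz":0.0073,"wx":0,"wy":0,"wz":0,"fingers":1},{"dx":0,"dy":-0.0146,"dz":0.0015,"wx":0,"wy":0,"wz":0,"fingers":1},{"dx":0,"dy":-0.014,"dz":-0.0045,"wx":0,"wy":0,"wz":0,"fingers":1}]'

```text
clock: 14.7
eef_pos: [544.6, 62.6, 90.8]
tool_rot: [1.86, 1.57, 1.026]
force: [0.7, 0.9, -0.2]
width: 15.2
```

Request:
servo_tool --rows '[{"dx":0,"dy":-0.0109,"dz":-0.0098,"wx":0,"wy":0,"wz":0,"fingers":1},{"dx":0,"dy":-0.006,"dz":-0.0134,"wx":0,"wy":0,"wz":0,"fingers":1},{"dx":0,"dy":0,"dz":-0.0147,"wx":0,"wy":0,"wz":0,"fingers":1},{"dx":0,"dy":0.006,"dz":-0.0134,"wx":0,"wy":0,"wz":0,"fingers":1},{"dx":0,"dy":0.0109,"dz":-0.0098,"wx":0,"wy":0,"wz":0,"fingers":1}]'

```text
clock: 15.32
eef_pos: [514.3, 98.1, 90.8]
tool_rot: [1.756, 1.57, 0.924]
force: [-0.3, -0.2, -1.4]
width: 15.2
```

Run:
```python
from h import *
s,P,R=tool();print(P,s['clock'],s['force'],s['width'],s['qpos'].round(2))
c=cam('wrist');im=ctrl.get_image('wrist');cv2.imwrite('pics/w9.png',im[:,:,::-1])
im=ctrl.get_image('top');cv2.imwrite('pics/t9.png',cv2.resize(im[140:270,190:430],None,fx=3.3,fy=3.3,interpolation=2)[:,:,::-1])
```

```text
[514.34828126  98.10069222  90.76220709] 15.325 [-0.32768981 -0.24989705 -1.37001262] 15.155205044916233 [-0.19  0.66 -0.07  1.99  0.09  0.49 -1.17]
```

View pics/w9.png

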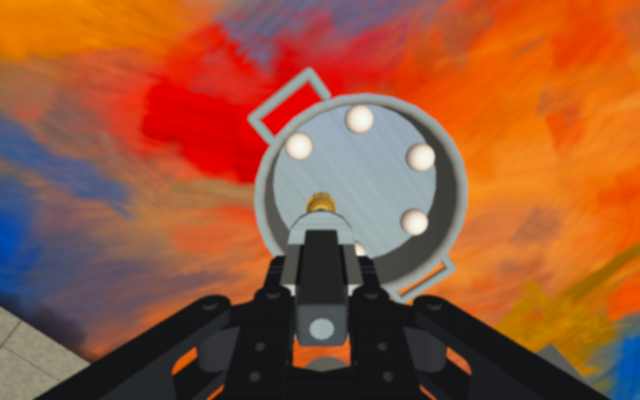

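The balls have been swept round towards the wall, all still inside. I add one more round for margin.

Request:
servo_tool --rows '[{"dx":0,"dy":0.014,"dz":-0.0045,"wx":0,"wy":0,"wz":0,"fingers":1},{"dx":0,"dy":0.0146,"dz":0.0015,"wx":0,"wy":0,"wz":0,"fingers":1},{"dx":0,"dy":0.0127,"dz":0.0073,"wx":0,"wy":0,"wz":0,"fingers":1},{"dx":0,"dy":0.0086,"dz":0.0119,"wx":0,"wy":0,"wz":0,"fingers":1},{"dx":0,"dy":0.0031,"dz":0.0144,"wx":0,"wy":0,"wz":0,"fingers":1}]'

```text
clock: 16.05
eef_pos: [560.1, 105.9, 90.6]
tool_rot: [-0.628, 1.571, -1.462]
force: [-1.0, -0.5, -0.1]
width: 15.5
```

Request:
servo_tool --rows '[{"dx":0,"dy":-0.0031,"dz":0.0144,"wx":0,"wy":0,"wz":0,"fingers":1},{"dx":0,"dy":-0.0086,"dz":0.0119,"wx":0,"wy":0,"wz":0,"fingers":1},{"dx":0,"dy":-0.0127,"dz":0.0073,"wx":0,"wy":0,"wz":0,"fingers":1},{"dx":0,"dy":-0.0146,"dz":0.0015,"wx":0,"wy":0,"wz":0,"fingers":1},{"dx":0,"dy":-0.014,"dz":-0.0045,"wx":0,"wy":0,"wz":0,"fingers":1}]'

```text
clock: 16.68
eef_pos: [544.4, 62.0, 90.8]
tool_rot: [-1.618, 1.571, -2.452]
force: [-0.9, 0.1, -1.2]
width: 15.3
```

Request:
servo_tool --rows '[{"dx":0,"dy":-0.0109,"dz":-0.0098,"wx":0,"wy":0,"wz":0,"fingers":1},{"dx":0,"dy":-0.006,"dz":-0.0134,"wx":0,"wy":0,"wz":0,"fingers":1},{"dx":0,"dy":0,"dz":-0.0147,"wx":0,"wy":0,"wz":0,"fingers":1},{"dx":0,"dy":0.006,"dz":-0.0134,"wx":0,"wy":0,"wz":0,"fingers":1},{"dx":0,"dy":0.0109,"dz":-0.0098,"wx":0,"wy":0,"wz":0,"fingers":1}]'

```text
clock: 17.3
eef_pos: [514.4, 98.1, 90.8]
tool_rot: [1.798, 1.57, 0.966]
force: [-0.1, 0.0, 0.0]
width: 15.4
```

Request:
servo_tool --rows '[{"dx":0,"dy":0.0054,"dz":0.006,"wx":0,"wy":0,"wz":0,"fingers":1},{"dx":-0.015,"dy":0.0054,"dz":0.006,"wx":0,"wy":0,"wz":0,"fingers":1},{"dx":-0.05,"dy":0,"dz":0,"wx":0,"wy":0,"wz":0,"fingers":1},{"dx":-0.07,"dy":0,"dz":0,"wx":0,"wy":0,"wz":0,"fingers":1},{"dx":-0.065,"dy":0,"dz":0,"wx":0,"wy":0,"wz":0,"fingers":1}]'

```text
clock: 17.92
eef_pos: [527.1, 94.6, 243.2]
tool_rot: [0.815, 1.57, -0.02]
force: [-0.5, -0.3, -1.1]
width: 15.3
```

Request:
servo_tool --rows '[{"dx":-0.065,"dy":0,"dz":0,"wx":0,"wy":0,"wz":0,"fingers":1},{"dx":-0.04,"dy":0,"dz":0,"wx":0,"wy":0,"wz":0,"fingers":1},{"dx":0,"dy":0,"dz":0,"wx":0,"wy":0,"wz":0,"fingers":1}]'

```text
clock: 18.3
eef_pos: [528.4, 95.0, 322.8]
tool_rot: [1.007, 1.564, 0.172]
force: [-0.5, 0.0, -0.5]
width: 15.2
```

Run:
```python
from h import *
s,P,R=tool();print(P,s['clock'],s['force'],s['width'],s['qpos'].round(2))
c=cam('wrist');im=ctrl.get_image('wrist');cv2.imwrite('pics/w10.png',im[:,:,::-1])
im=ctrl.get_image('top');cv2.imwrite('pics/t10.png',im[:,:,::-1])
print(proj(c,[650,312,134]))
```

```text
[528.39469585  95.01589048 322.81653225] 18.3 [-0.48043925  0.04895274 -0.47507756] 15.2324374089019 [-0.16  0.37 -0.1   1.71  0.04  1.06 -1.11]
[ 218.43970659 -125.97263294]
```

View pics/w10.png

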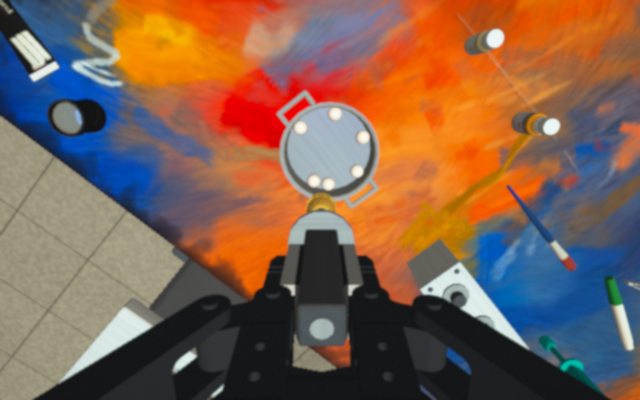

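View pics/t10.png

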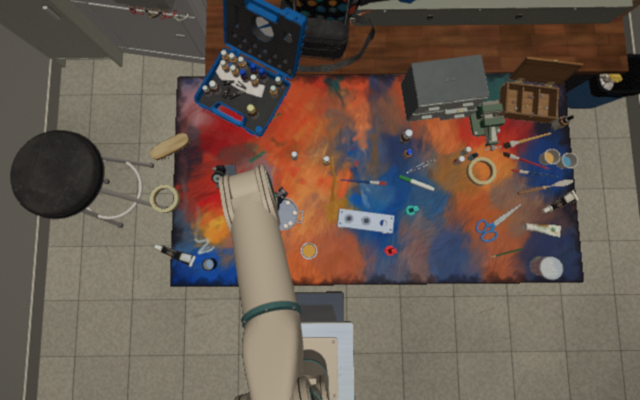

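All six balls are in the pot: (301,128), (335,114), (363,137), (358,172), (328,184) and (314,182). Next I look at the inspection camera from above.

Run:
```python
from h import *
s,P,R=tool()
plan(P,R,[615,275,325],n=4)
```

```text
n 4 turn [0. 0. 0.] shift
[-0.0019, 0.0622, -0.0247]
[-0.0019, 0.0622, -0.0247]
[-0.0019, 0.0622, -0.0247]
[-0.0019, 0.0622, -0.0247]
```

Request:
servo_tool --rows '[{"dx":0,"dy":0.04,"dz":-0.016,"wx":0,"wy":0,"wz":0,"fingers":1},{"dx":0,"dy":0.062,"dz":-0.025,"wx":0,"wy":0,"wz":0,"fingers":1},{"dx":0,"dy":0.062,"dz":-0.025,"wx":0,"wy":0,"wz":0,"fingers":1},{"dx":0,"dy":0.062,"dz":-0.025,"wx":0,"wy":0,"wz":0,"fingers":1},{"dx":0,"dy":0.022,"dz":-0.009,"wx":0,"wy":0,"wz":0,"fingers":1}]'

```text
clock: 19.02
eef_pos: [613.1, 279.4, 316.6]
tool_rot: [-2.379, 1.567, 3.074]
force: [0.1, 0.3, -0.6]
width: 15.6
```

Request:
servo_tool --rows '[{"dx":0,"dy":0,"dz":0,"wx":0,"wy":0,"wz":0,"fingers":1},{"dx":0,"dy":0,"dz":0,"wx":0,"wy":0,"wz":0,"fingers":1}]'

```text
clock: 19.27
eef_pos: [613.4, 274.2, 318.4]
tool_rot: [-1.435, 1.568, -2.27]
force: [0.5, -0.3, -0.3]
width: 15.1
```

Run:
```python
from h import *
s,P,R=tool();print(P,R.round(4),s['clock'],s['force'],s['width'],s['qpos'].round(2))
c=cam('wrist');im=ctrl.get_image('wrist');cv2.imwrite('pics/w11.png',im[:,:,::-1])
np.savez('w11.npz',f=c[0],cx=c[1],cy=c[2],R=c[3],t=c[4])
print(proj(c,[650,312,134]))
for l in ['camera_head','camera_stand','focus','work_face']: print(l,[(np.round(m['point'],1).tolist(),round(m['conf'],2)) for m in ctrl.mark_of(l,'wrist')[:4]])
```

```text
[613.37025441 274.15102513 318.39273867] [[-1.900e-03  7.413e-01  6.712e-01]
 [-2.200e-03  6.712e-01 -7.413e-01]
 [-1.000e+00 -2.800e-03  4.000e-04]] 19.275 [ 0.53354696 -0.31588393 -0.27081923] 15.0582201245315 [-0.4   0.6  -0.12  1.32  0.07  1.23 -1.35]
[317.09022221 114.30315858]
camera_head [([331.6, 125.2], 0.97)]
camera_stand [([337.9, 109.9], 0.87), ([319.3, 206.6], 0.71)]
focus []
work_face [([322.4, 206.3], 0.6)]
```

View pics/w11.png

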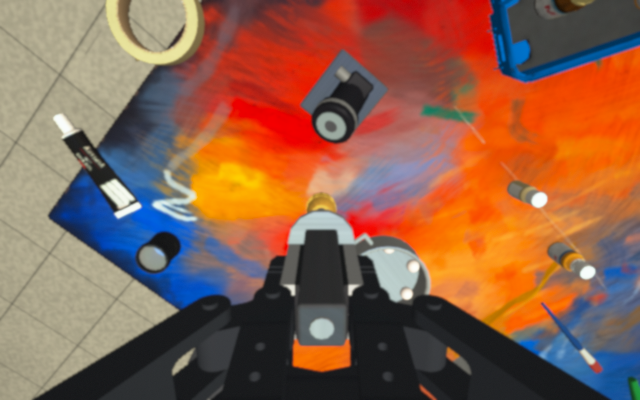

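Run:
```python
from h import *
im=cv2.imread('pics/w11.png')
cv2.imwrite('pics/w11c.png',cv2.resize(im[40:155,285:405],None,fx=5,fy=5,interpolation=2))
s=cv2.imread('pics/side0.png')
cv2.imwrite('pics/s0c.png',cv2.resize(s[145:215,315:415],None,fx=7,fy=7,interpolation=2))
t=cv2.imread('pics/top0.png')
cv2.imwrite('pics/t0c.png',cv2.resize(t[155:200,195:250],None,fx=12,fy=12,interpolation=2))
```

```text
(no output)
```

View pics/w11c.png

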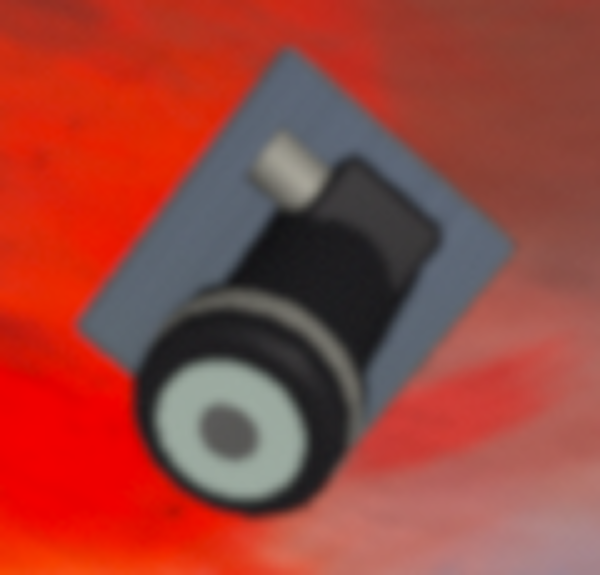

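View pics/s0c.png

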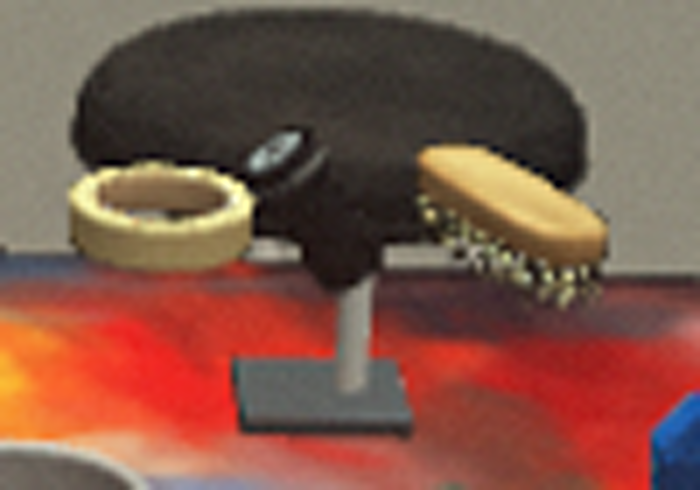

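View pics/t0c.png

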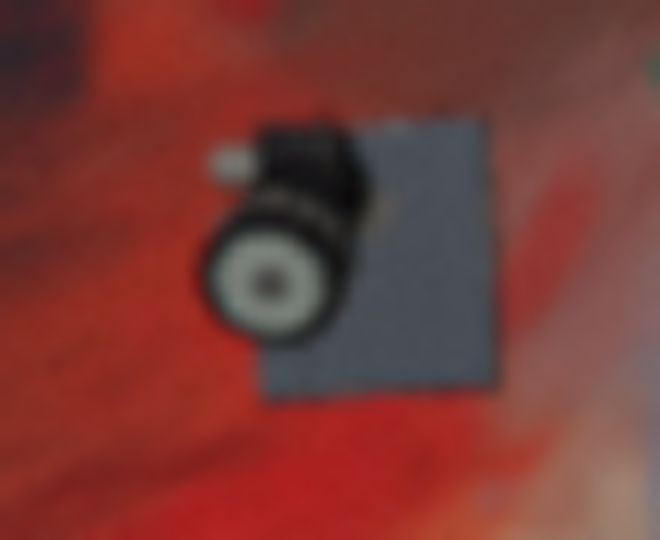

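The camera looks towards -x, towards the robot. The lens centre is at (331,126) in the wrist view, and the foot's corners are visible.

Run:
```python
from h import *
s=cam('side');t=cam('top');w=cam('wrist')
g=lambda x,y:(285+x/5,40+y/5)
A,B,Cc=[atz(w,g(*p),12) for p in [(290,47),(513,245),(80,325)]]
print('foot',A.round(1),B.round(1),Cc.round(1),np.linalg.norm(A-B),np.linalg.norm(A-Cc))
print('yaw AB', np.degrees(np.arctan2(*(A-B)[:2][::-1]))-90,'AC',np.degrees(np.arctan2(*(A-Cc)[:2][::-1])))
print('foot centre',(B+Cc)/2)
gt=lambda x,y:(195+x/12,155+y/12)
tt=[atz(t,gt(*p),12) for p in [(487,115),(497,385),(265,400)]];print('top foot',np.round(tt,1),[np.degrees(np.arctan2(*(tt[0]-tt[1])[:2][::-1])),np.degrees(np.arctan2(*(tt[2]-tt[1])[:2][::-1]))-90], (tt[0]+tt[2])/2)
L=(331,126.4)
print(tri([(w,L),(s,(354.2,166.5)),(t,(217.4,178.5))]))
print('w@134',atz(w,L,134),'t@134',atz(t,(217.4,178.5),134))
```

```text
foot [721.2 337.1  12. ] [725.2 265.5  12. ] [639.2 331.9  12. ] 71.71656363174745 82.13477708738468
yaw AB 3.2186583210294515 AC 3.6581832018578937
foot centre [682.21492758 298.67782172  12.        ]
top foot [[723.1 260.8  12. ]
 [638.6 256.5  12. ]
 [634.8 327.7  12. ]] [np.float64(2.8788923677652285), np.float64(3.0842430597092374)] [678.9463578  294.23309206  12.        ]
(array([651.80592795, 295.8475943 , 133.07028411]), [array([ 0.8, -0.2]), array([-0.7,  0.1]), array([-0.2, -0.6])])
w@134 [651.27326723 296.35257427 134.        ] t@134 [649.73642952 294.99554019 134.        ]
```

```bash
cat > ov.py <<'E'
from h import *
import sys
def overlay(im,c,P,R,G,oy,oz,ty,tz,out,box,k):
    # arbor foot at tool [G,oy,oz]; axis up = -x tool tilted
    up=np.array([-1,ty,tz]);up/=np.linalg.norm(up)
    b=im.copy();b=cv2.resize(b[box[1]:box[3],box[0]:box[2]],None,fx=k,fy=k,interpolation=2)
    def d(Xt,col):
        q=proj(c,P+R@Xt);cv2.circle(b,(int((q[0]-box[0]+.5)*k),int((q[1]-box[1]+.5)*k)),1,col,-1)
    f=np.array([G,oy,oz])
    for z,r,col in[(64,17,(0,255,0)),(60,17,(0,255,0)),(10,9.5,(255,0,255)),(20,6,(255,255,0)),(0,7.5,(0,0,255))]:
        for a in np.linspace(0,6.283,80): d(f+up*z+[0,r*np.cos(a),r*np.sin(a)],col)
    for z in(130,):
        for s in np.linspace(-8,8,25):
            for v in([8,s],[-8,s],[s,8],[s,-8]): d(f+up*z+[0,*v],(0,255,255))
    for z in np.linspace(0,130,40): d(f+up*z,(255,0,0))
    cv2.imwrite(out,b)
if __name__=='__main__':
    a=list(map(float,sys.argv[1:6]));s,P,R=tool();overlay(cv2.imread(sys.argv[6]),cam('wrist'),P,R,*a,sys.argv[7],(255,180,385,360),4.5)
E
python3 ov.py 82 0 0 0 0 pics/w11.png pics/ov1.png
```

```text
(no output)
```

View pics/ov1.png

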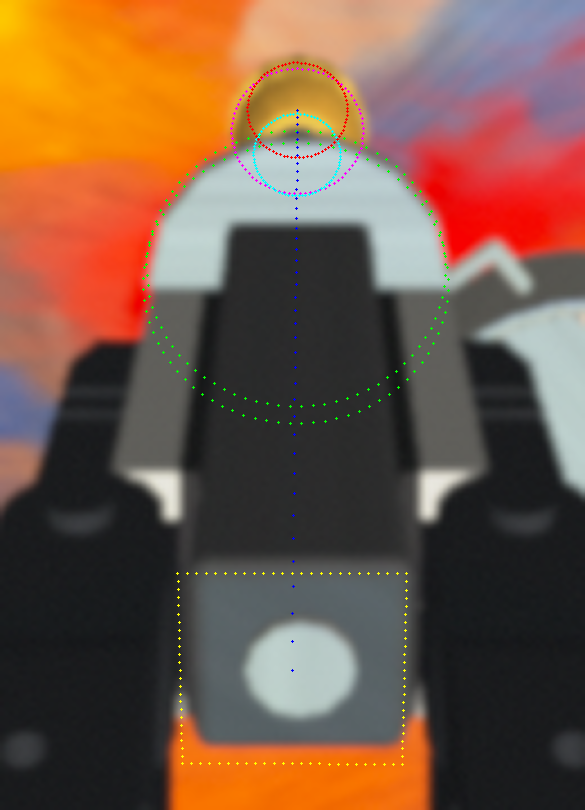

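```bash
cat >> h.py <<'E'
psi=np.radians(3.2);AX=np.array([-np.sin(.6)*np.cos(psi),-np.sin(.6)*np.sin(psi),np.cos(.6)])
LENS=np.array([651.3,296.,134.])
def goal(R,G=82.5,lens=LENS,ax=AX):
    x=R[:,0];v=np.cross(x,-ax);s=np.linalg.norm(v);ang=np.arctan2(s,x@-ax)
    Rt=Rn.from_rotvec(v/s*ang).as_matrix()@R
    return lens+80*ax+G*ax,Rt
E
python3 - <<'E'
from h import *
s,P,R=tool();Pt,Rt=goal(R);print(Pt,Rt.round(3))
plan(P,R,Pt,Rt,7)
E
```

```text
[559.68866482 290.87813119 268.11703742] [[ 0.564  0.606  0.562]
 [ 0.032  0.664 -0.747]
 [-0.825  0.439  0.355]]
n 7 turn [-0.    -0.514  0.636] shift
[0.0098, -0.0056, -0.0092]
[0.0089, -0.0062, -0.0097]
[0.008, -0.0068, -0.0101]
[0.007, -0.0073, -0.0105]
[0.0059, -0.0077, -0.0109]
[0.0048, -0.0081, -0.0112]
[0.0036, -0.0084, -0.0114]
```

Request:
servo_tool --rows '[{"dx":0.0098,"dy":-0.0056,"dz":-0.0092,"wx":0,"wy":-0.514,"wz":0.636,"fingers":1},{"dx":0.0089,"dy":-0.0062,"dz":-0.0097,"wx":0,"wy":-0.514,"wz":0.636,"fingers":1},{"dx":0.008,"dy":-0.0068,"dz":-0.0101,"wx":0,"wy":-0.514,"wz":0.636,"fingers":1},{"dx":0.007,"dy":-0.0073,"dz":-0.0105,"wx":0,"wy":-0.514,"wz":0.636,"fingers":1}]'

```text
clock: 20.02
eef_pos: [582.5, 284.7, 290.5]
tool_rot: [0.895, 1.225, 0.06]
force: [0.9, -1.1, -1.4]
width: 15.3
```

Request:
servo_tool --rows '[{"dx":0.0059,"dy":-0.0077,"dz":-0.0109,"wx":0,"wy":-0.514,"wz":0.636,"fingers":1},{"dx":0.0048,"dy":-0.0081,"dz":-0.0112,"wx":0,"wy":-0.514,"wz":0.636,"fingers":1},{"dx":0.0036,"dy":-0.0084,"dz":-0.0114,"wx":0,"wy":-0.514,"wz":0.636,"fingers":1},{"dx":0,"dy":0,"dz":0,"wx":0,"wy":0,"wz":0,"fingers":1},{"dx":0,"dy":0,"dz":0,"wx":0,"wy":0,"wz":0,"fingers":1}]'

```text
clock: 20.65
eef_pos: [560.4, 292.5, 268.6]
tool_rot: [0.893, 0.971, 0.059]
force: [1.1, 0.1, 0.2]
width: 14.9
```

Request:
servo_tool --rows '[{"dx":0,"dy":0,"dz":0,"wx":0,"wy":0,"wz":0,"fingers":1},{"dx":0,"dy":0,"dz":0,"wx":0,"wy":0,"wz":0,"fingers":1}]'

```text
clock: 20.9
eef_pos: [561.1, 290.5, 268.3]
tool_rot: [0.893, 0.971, 0.056]
force: [-0.2, 0.4, -1.0]
width: 15.2
```

Run:
```python
from h import *
s,P,R=tool();print(P,R.round(4),s['clock'],s['force'],s['width'],s['qpos'].round(2))
c=cam('wrist');im=ctrl.get_image('wrist');cv2.imwrite('pics/w12.png',im[:,:,::-1])
a=ctrl.get_image('side');cv2.imwrite('pics/s12.png',cv2.resize(a[110:215,280:400],None,fx=5.5,fy=5.5,interpolation=2)[:,:,::-1])
Pt,Rt=goal(R);plan(P,R,Pt,Rt)
F=P+R@[82.5,0,0];print('foot',F,'from lens',F-LENS,'tilt err deg',np.degrees(np.arccos(-R[:,0]@AX)))
for n in ['side','top']:print(n,'foot',proj(cam(n),F),'lens',proj(cam(n),LENS))
print('w lens',proj(c,LENS),'focus',proj(c,LENS+80*AX))
for l,n in [('work_face','side'),('camera_head','wrist'),('work_face','wrist'),('camera_head','side')]: print(l,n,[(np.round(m['point'],1).tolist(),round(m['conf'],2)) for m in ctrl.mark_of(l,n)[:4]])
```

```text
[561.14518219 290.53925817 268.31329289] [[ 0.5638  0.6068  0.5603]
 [ 0.0317  0.662  -0.7488]
 [-0.8253  0.4399  0.354 ]] 20.9 [-0.18408611  0.44510069 -1.04226042] 15.191884071438013 [-1.02  0.42  0.42  2.07  0.74  0.25 -2.2 ]
n 1 turn [ 0.    -0.001 -0.001] shift
[-0.0009, -0.001, -0.0015]
foot [607.65681528 293.15154415 200.22442486] from lens [-43.64318472  -2.84845585  66.22442486] tilt err deg 0.008397413262578972
side foot [341.23931602 147.22403732] lens [353.34110357 166.32481479]
top foot [212.26541988 187.97801238] lens [217.11042934 178.04454654]
w lens [319.45312757 178.04723505] focus [318.66643441 205.83658522]
work_face side [([309.4, 325.2], 0.95), ([252.4, 299.3], 0.72), ([345.2, 147.2], 0.45), ([274.0, 193.0], 0.31)]
camera_head wrist [([318.2, 178.6], 0.78)]
work_face wrist [([319.0, 206.5], 0.75), ([322.7, 204.9], 0.26)]
camera_head side [([354.8, 164.0], 0.58)]
```

View pics/w12.png

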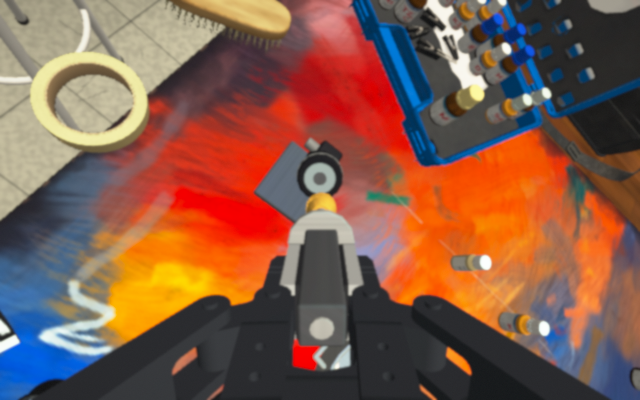

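View pics/s12.png

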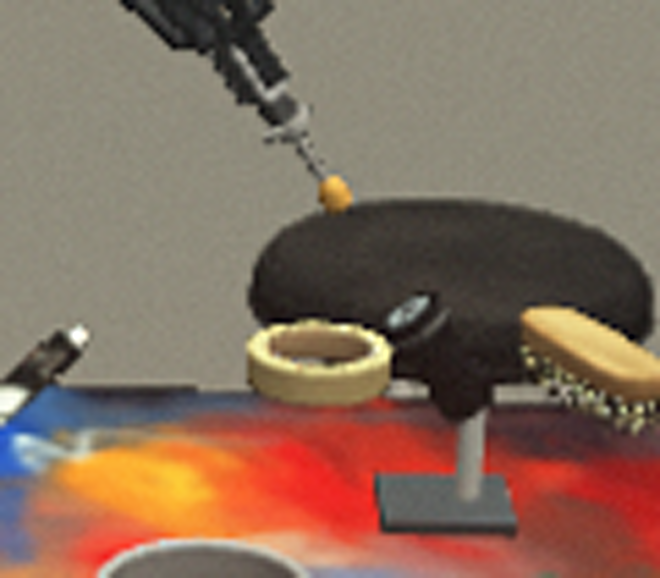

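The side view shows the knob at (341,146), on the line of the lens at (354,167). The wrist view agrees with the predictions: lens (319,178), knob (321,203). Joint 6 is near its limit, so I check it closely.

```bash
python3 - <<'E'
from h import *
s,P,R=tool();print(P,s['qpos'].round(4),s['qd'].round(4),s['clock'],s['tool_rot'])
Pt,Rt=goal(R);print(Pt);plan(P,R,Pt,Rt)
E
python3 ov.py 82.5 0 0 0 0 pics/w12.png pics/ov2.png
```

```text
[559.81764283 291.5981864  267.71026411] [-1.0238  0.4235  0.4218  2.0685  0.7426  0.2467 -2.1978] [-0.0104  0.0023  0.0018  0.0006  0.0016 -0.0004  0.0002] 21.2 [0.89116869 0.97138732 0.05708426]
[559.68866482 290.87813119 268.11703742]
n 1 turn [-0.    -0.009  0.   ] shift
[-0.0006, -0.0005, 0.0008]
```

View pics/ov2.png

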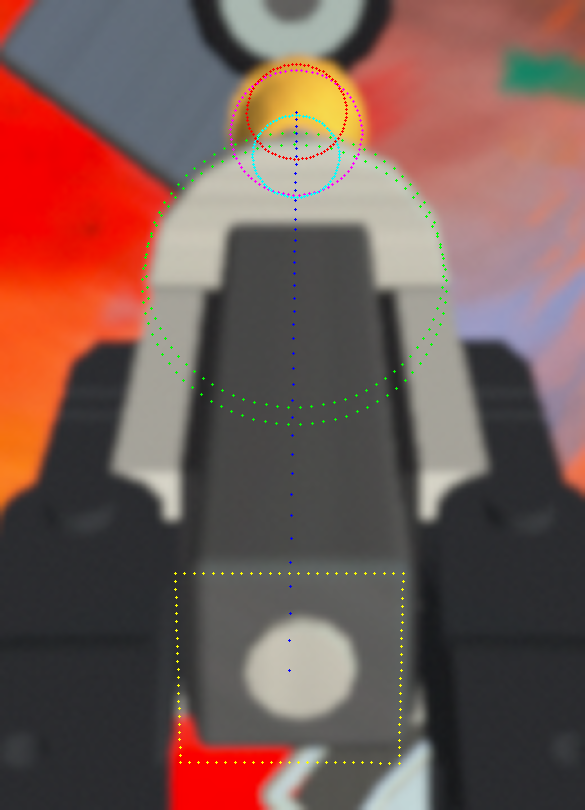

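Request:
servo_tool --rows '[{"dx":0,"dy":0,"dz":0,"wx":0,"wy":0,"wz":0,"fingers":1}]'

```text
clock: 21.32
eef_pos: [559.6, 291.9, 267.7]
tool_rot: [0.891, 0.971, 0.058]
force: [0.3, -0.8, -0.5]
width: 15.7
```

Request:
servo_tool --rows '[{"dx":0,"dy":0,"dz":0,"wx":0,"wy":0,"wz":0,"fingers":1}]'

```text
clock: 21.45
eef_pos: [559.5, 292.0, 267.7]
tool_rot: [0.891, 0.971, 0.058]
force: [0.4, -0.3, -1.2]
width: 15.4
```

Run:
```python
from h import *
Ps=[];Q=[];o={'s':[], 't':[]}
for i in range(10):
    s,P,R=tool();Ps.append(P);Q.append(s['qpos'])
    if i<9: im=ctrl.get_image('side' if i%2 else 'top')
Ps=np.array(Ps);print(Ps.round(1),Ps.mean(0),Ps.std(0));print(np.ptp(np.array(Q),axis=0).round(4),Q[-1].round(4),s['clock'])
im=ctrl.get_image('top');cv2.imwrite('pics/t13.png',cv2.resize(im[140:215,180:260],None,fx=9,fy=7.5,interpolation=2)[:,:,::-1])
Pt,Rt=goal(R);print(Pt-Ps.mean(0)); plan(Ps.mean(0),R,Pt,Rt)
```

```text
[[559.5 292.  267.7]
 [559.5 292.1 267.7]
 [559.5 292.  267.7]
 [559.5 292.1 267.7]
 [559.5 292.  267.7]
 [559.5 292.  267.7]
 [559.6 292.  267.7]
 [559.6 292.  267.7]
 [559.6 292.  267.7]
 [559.6 292.  267.7]] [559.53853666 291.99661213 267.69335603] [0.02685999 0.04191223 0.01592655]
[0.0002 0.0001 0.0001 0.0001 0.0001 0.0001 0.0001] [-1.0249  0.4235  0.4221  2.0687  0.7428  0.2466 -2.198 ] 21.9
[ 0.15012816 -1.11848094  0.42368139]
n 1 turn [ 0.    -0.011 -0.002] shift
[-0.0004, -0.0006, 0.0014]
```

View pics/t13.png

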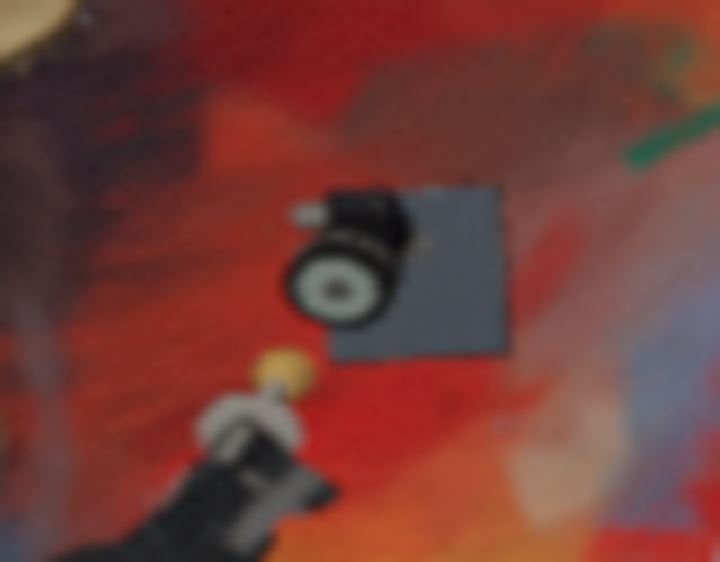

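Run:
```python
from h import *
s,P,R=tool();t=cam('top');sd=cam('side');w=cam('wrist')
K=P+R@[72.5,0,0];F=P+R@[82.5,0,0]
print('top knob pred',proj(t,K),'obs',(180+285/9,140+371/7.5),'lens pred',proj(t,LENS),'obs',(180+338/9,140+288/7.5))
print('side knob pred',proj(sd,K),'obs',(280+335/5.5,110+193/5.5),'lens pred',proj(sd,LENS),'obs',(280+410/5.5,110+313/5.5))
print('w lens pred',proj(w,LENS))
L2=tri([(t,(217.55,178.4)),(sd,(354.55,166.9))])[0];K2=tri([(t,(211.67,189.5)),(sd,(340.9,145.1))])[0]
print(L2,K2,'K-L',K2-L2,'want',90*AX,'model',K-LENS, K2-K)
im=cv2.imread('pics/w12.png');cv2.imwrite('pics/w12c.png',cv2.resize(im[130:220,260:380],None,fx=6,fy=6,interpolation=2))
```

```text
top knob pred [211.18161731 189.90421847] obs (211.66666666666666, 189.46666666666667) lens pred [217.11042934 178.04454654] obs (217.55555555555554, 178.4)
side knob pred [339.14527527 144.81766711] obs (340.9090909090909, 145.0909090909091) lens pred [353.34110357 166.32481479] obs (354.54545454545456, 166.9090909090909)
w lens pred [322.04297698 177.64275736]
[652.97691477 295.21466442 131.93260423] [604.0277109  293.18804847 207.09540579] K-L [-48.94920387  -2.02661595  75.16280157] want [-50.73858564  -2.83672734  74.28020534] model [-50.89050993  -1.69085212  73.85444109] [ 3.61822083 -1.12109942 -0.75903529]
```

View pics/w12c.png

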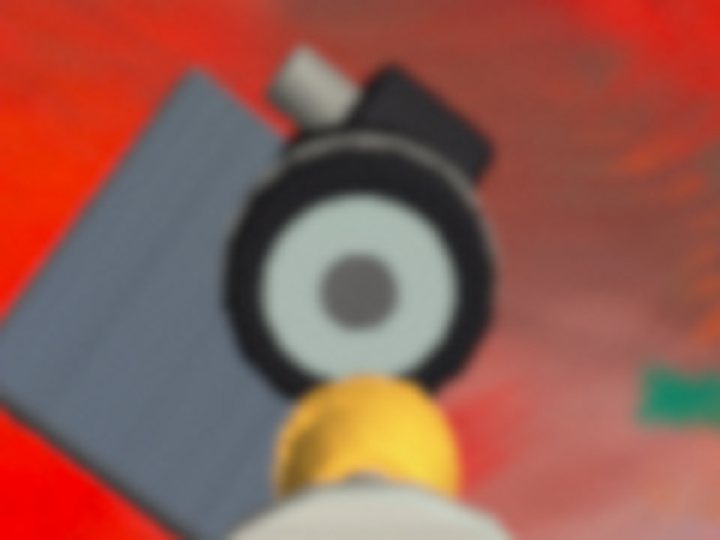

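Request:
servo_tool --rows '[{"dx":-0.0004,"dy":-0.0006,"dz":0.0014,"wx":0,"wy":0,"wz":0,"fingers":1},{"dx":0,"dy":0,"dz":0,"wx":0,"wy":0,"wz":0,"fingers":1},{"dx":0,"dy":0,"dz":0,"wx":0,"wy":0,"wz":0,"fingers":1},{"dx":0,"dy":0,"dz":0,"wx":0,"wy":0,"wz":0,"fingers":1},{"dx":0,"dy":0,"dz":0,"wx":0,"wy":0,"wz":0,"fingers":1}]'

```text
clock: 22.58
eef_pos: [559.7, 290.8, 268.1]
tool_rot: [0.891, 0.971, 0.058]
force: [-0.0, -1.0, -0.1]
width: 15.1
```

Request:
servo_tool --rows '[{"dx":0,"dy":0,"dz":0,"wx":0,"wy":0,"wz":0,"fingers":1},{"dx":0,"dy":0,"dz":0,"wx":0,"wy":0,"wz":0,"fingers":1},{"dx":0,"dy":0,"dz":0,"wx":0,"wy":0,"wz":0,"fingers":1},{"dx":0,"dy":0,"dz":0,"wx":0,"wy":0,"wz":0,"fingers":1},{"dx":0,"dy":0,"dz":0,"wx":0,"wy":0,"wz":0,"fingers":1}]'

```text
clock: 23.2
eef_pos: [559.7, 290.8, 268.1]
tool_rot: [0.891, 0.971, 0.058]
force: [-0.0, 1.0, -0.7]
width: 15.4
```

Run:
```python
from h import *
s,P,R=tool();w=cam('wrist');im=ctrl.get_image('wrist');s2,P2,R2=tool()
print(P,P2,s2['qpos'].round(4),s2['clock'],s2['force'])
cv2.imwrite('pics/w14.png',im[:,:,::-1]);cv2.imwrite('pics/w14c.png',cv2.resize(im[130:220,260:380],None,fx=6,fy=6,interpolation=2)[:,:,::-1])
Pt,Rt=goal(R);print(Pt-P,'tilt',np.degrees(np.arccos(min(1,-R[:,0]@AX))));plan(P,R,Pt,Rt)
print('lens',proj(w,LENS),'axis@80',proj(w,P+R@[162.5,0,0]),'knob',proj(w,P+R@[72.5,0,0]))
```

```text
[559.73499884 290.81978224 268.09570614] [559.73814316 290.79938598 268.11336638] [-1.0222  0.4219  0.4211  2.0695  0.7434  0.2465 -2.1965] 23.25 [-0.21018792  0.09682563  0.0817595 ]
[-0.04633402  0.05834896  0.02133128] tilt 0.06380056797525561
n 1 turn [-0.    -0.011 -0.002] shift
[-0.0001, 0.0, -0.0001]
lens [320.85727464 177.07172281] axis@80 [320.72698464 177.05461514] knob [320.29781251 209.20858577]
```

View pics/w14c.png

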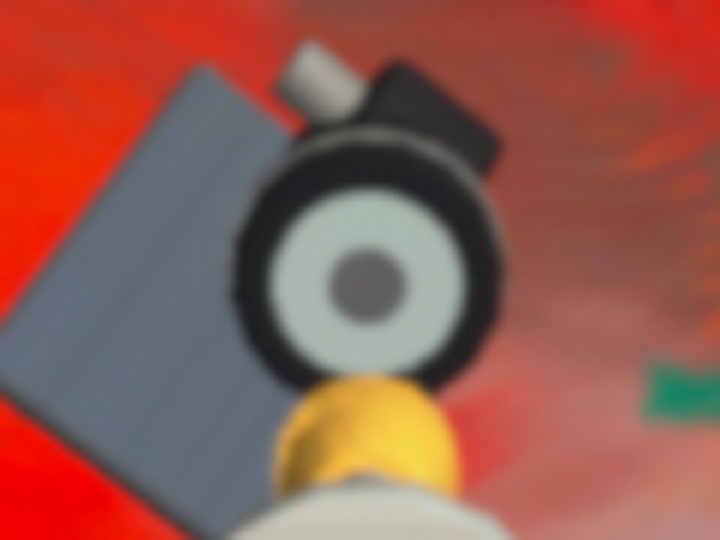

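Run:
```python
from h import *
w=cam('wrist');g=lambda x,y:(260+x/6,130+y/6)
im=cv2.imread('pics/w14.png');cv2.imwrite('pics/w14d.png',cv2.resize(im[130:235,240:340],None,fx=7,fy=5.6,interpolation=2))
A=atz(w,g(203,63),12);B=atz(w,g(0,355),12);d=A-B;print(A,B,np.degrees(np.arctan2(d[1],d[0])))
s,P,R=tool()
# camera_head axis fit: tilt visible? predict silver ring & rear
for p in [1,2,3.2,4.4,6]:
    ps=np.radians(p);ax=np.array([-np.sin(.6)*np.cos(ps),-np.sin(.6)*np.sin(ps),np.cos(.6)])
    print(p,(proj(w,LENS-75*ax)-[260,130])*6)
```

```text
[719.357543   335.83899929  12.        ] [641.66347722 328.33124186  12.        ] 5.519486418820233
1 [373.49242968 193.15271998]
2 [370.43556251 190.56407619]
3.2 [366.71494002 187.52285666]
4.4 [362.93847051 184.55390687]
6 [357.81871833 180.70987315]
```

View pics/w14d.png

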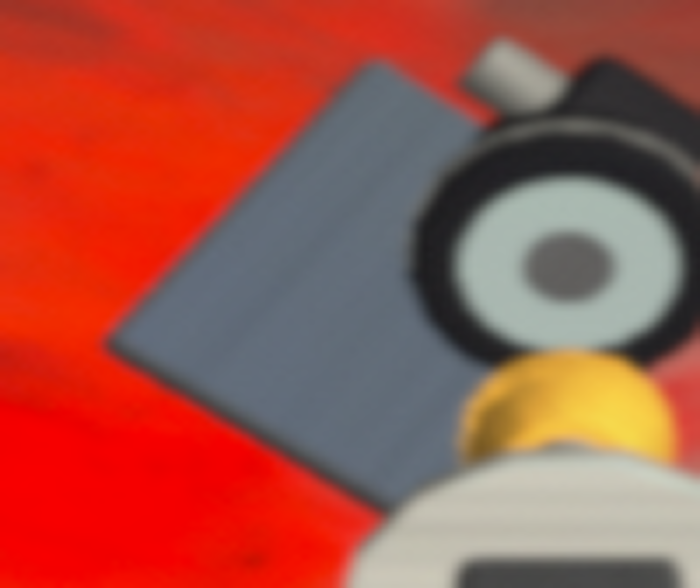

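Run:
```python
from h import *
w=cam('wrist');g=lambda x,y:(240+x/7,130+y/5.6)
A,B,C,D=[atz(w,g(*p),12) for p in [(378,58),(112,337),(388,500),(480,122)]]
a=lambda d:np.degrees(np.arctan2(d[1],d[0]))
print(A,B,C,D);print('AB',a(A-B),'BC',a(B-C)-90,'AD',a(A-D)-90,np.linalg.norm(A-B))
```

```text
[719.66324216 335.79877655  12.        ] [637.54493728 331.12430169  12.        ] [641.30812671 272.31815274  12.        ] [721.24298549 312.40147074  12.        ]
AB 3.2579698461680335 BC 3.661543460855185 AD 3.8626438882636904 82.25124139576144
```

Run:
```python
from h import *
s,P,R=tool();Pt,_=goal(R);print(P-Pt,s['qd'].round(4),s['qpos'].round(3),s['width'],s['clock'])
im=ctrl.get_image('side');cv2.imwrite('pics/s15.png',im[:,:,::-1])
print(ctrl.finish_job())
```

```text
[ 0.04947834 -0.07874522 -0.00367104] [-0.0012 -0.0003 -0.0013  0.0016  0.0008 -0.0003  0.0007] [-1.022  0.422  0.421  2.07   0.743  0.247 -2.197] 15.18538249828504 23.25
the job is handed in; nothing more can be done
None
```

View pics/s15.png

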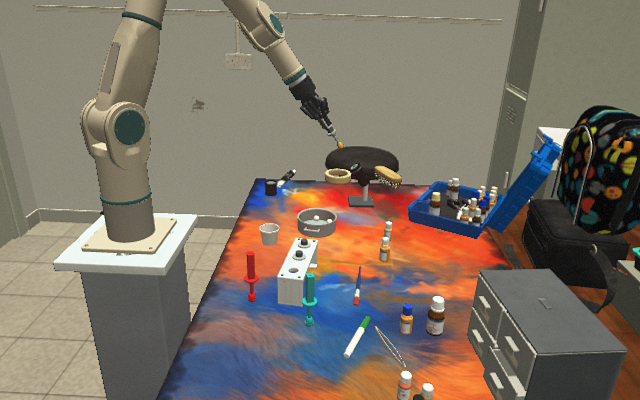

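I lifted the long square-handled arbor out of the stand and stirred the balls about 4.7 rounds. I then presented the knob to the inspection camera and handed the job in at 23.3 s, still holding it there. No verdict was reported.

**Stirring:** the knob went round at about 27 mm from the middle, with its foot about 3 mm above the pot floor. After the knob came out, the wrist picture showed all six balls in the pot. The first round ran about 1.5 mm off centre, and I corrected it.

**Presentation:** by the arm's pose reading the tool was within 0.1 mm and 0.1° of the pose I worked out. In the wrist picture the lens and knob lined up at column 321. The arm was still, and no contact force over 5 N was seen.

**Surroundings:** the final side view shows the short arbors, the look-alikes and the bystanders where they were.

**Checks that were less clean:**
- The side and top cameras together put the knob up to about 2 mm from its ideal place relative to the lens. That is within their calibration.
- Measurements of the camera stand's turn varied between 2.9° and 3.9°, apart from one rough value of 5.5° that I re-measured as 3.3°. I used 3.2°.
- Joint 6 ended at 0.247, only 0.017 inside its lower limit of 0.23.

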